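# Pin down the instrument for transport

## Task

Secure the small instrument on the optical table for transport: fold its hinged hold-down bar fully down over the square stud, then push the linchpin (the pin that carries a ring) through the hole in the stud from the robot's side until its shoulder is home against the stud, with the ring still standing open and upwards. Then swing the ring over the top of the stud so that it snaps shut around the pin's end, let go, and leave everything else on the bench where it is.

Things in the scene. Friction and masses are not known exactly. Their poses are not given: they have to be found in the camera images.
- hole (a point): Centre of the mouth of the square hole (16.6 mm wide and high, 30 mm long, right through) on the entry face (towards the robot) of the steel square stud (30 x 30 mm). It lies 75 mm above the table, 15 mm from the stud's axis; the stud's top is at 105 mm. Axes (the fixture's): x points level into the hole, the way the pin goes in; y from the stud towards the bar's hinge; z up
- fixture: The bolted-down fixture: black base plate 100 x 265 x 10 mm. Origin on the table under the stud's axis; axes as point hole; the plate reaches 50 mm to either side in x and from -50 to +215 mm in y. The white instrument (76 x 95 x 36 mm) stands on it at y 42 to 138 mm, its top 46 mm (rubber pad: 50 mm) above the table. Position and yaw (up to 0.3 rad) vary
- bar (a joint): Angle of the hold-down bar, rad: 0 = fully down (level, 50 to 56 mm above the table, its fork straddling the stud), positive = raised at the stud end. Range 0 to 1.4; starts raised. The hinge is stiff and stays where left; about 2 N at bar_push moves it, so closed fingertips can press it down from above, following the arc about bar_hinge. It ends on a firm stop
- bar_push (a point): A good place to press: middle of the bar's upper face, 120 mm from the hinge axis. Plain aluminium bar 40 mm wide, 6 mm thick, 196 mm long over its fork. Axes turn with the bar: x along the hinge, -y along the bar to its fork, z out of its upper face
- bar_hinge (a point): Centre of the bar's hinge axis, which runs along the fixture's x, 170 mm in +y from the stud's axis and 53 mm above the table. Axes as bar_push
- pin_grip (a point): Middle of the grip area of the linchpin's black handle. Axes: x along the pin to its tip, y along the ring's hinge, z up while the ring stands up. Handle: flat sides 18 mm apart (y), 24 mm high, from 30 mm behind this point to 57 mm ahead. Ahead on the axis: ring hinge 65 mm, shoulder 70 mm, tip 135 mm. Take it from above, fingers closing along y; the standing ring 65 mm ahead needs room
- pin: The linchpin, about 0.17 kg; origin on its axis at the ring's hinge, axes as pin_grip. It lies level in a grey rest, axis 50 mm above the table, in open notches 20 mm behind and 45 mm ahead of this point: lift it straight up by 30 mm. Yaw varies. Two rests stand side by side and may be swapped; the other holds the plain pin, which has no ring
- pin_shoulder (a point): Centre of the linchpin's shoulder face (26 x 26 mm steel collar that stops on the stud), 70 mm ahead of pin_grip on the pin's axis, axes as pin_grip. Home = this point meets point hole. Ahead of it the shank: steel, square 14 x 14 mm, 65 mm long, the last 12 mm a cone 6 mm across at the tip
- ring (a joint): Angle of the linchpin's ring about its hinge, rad: 0 = shut (in the plane of the pin, around the stud and the pin's end), 1.5 = open (standing up across the pin), range 0 to 1.5. Sprung over centre: above about 0.7 it springs open, below it springs shut. About 1.2 N at its far edge swings it over. It starts open
- ring_far (a point): Middle of the ring's far edge, 80.5 mm from the ring's hinge axis (5 mm behind the shoulder, across the pin). Ring of round 7 mm steel rod, 91 mm over all; open, this point is its top, 80 mm above the pin's axis. Axes: x outward from the hinge, y along the hinge, z the face to press when swinging it shut (towards the handle when open, up when shut)
- plain_pin: Bystander: a longer, slimmer pin with a like black handle, no ring, in the other grey rest. Origin at its collar, 65 mm ahead of its handle's grip point; leave it
- lens_mount: Bystander: lens mount, 100 mm tall, black foot 56 mm across; origin under its foot
- driver: Bystander: screwdriver, 170 mm, lying; origin under its middle
- optics_case: Bystander: grey case 75 x 55 x 22 mm; origin under its middle
- spacer: Bystander: aluminium ring 48 mm across, 22 mm high; origin under its middle
- table_clamp: Bystander: aluminium table clamp, 53 mm long, 18 mm high; origin under its middle
There are look-alikes about, which are no part of the job. Leave any brown look-alike of the pin alone.

How it is judged:
By the outcome, as a careful person would: the job done as asked, in the order asked, and still so for the second after the job is handed in, with the robot touching nothing.
It also fails if it takes over 70 s, if anything falls off the work surface, if the arm or the gripper's body presses on something with over 40 N, if the wrist force passes 120 N, or if a joint passes its speed limit or range.

## Robot

A 7-joint arm with a two-finger parallel gripper is mounted at the origin on the work surface. World frame = base frame: x ahead of the robot, y to its left, z up, the work surface at z = 0. Lengths are in m, angles in rad, forces in N, time in s.
With the tool pointing down it reaches from about 0.425 to 0.925 m from the base axis. Payload 6.8 kg.
Tool frame: the origin (TCP) lies at the very end of the fingers, on their centre line; the grasp point (between the pads) lies 19 mm behind it; z points along the fingers, x is the direction in which the jaws open and shut, and the axes are right-handed (so a half turn about z gives the same grasp; the last joint's range is limited). The gripper opens to 85 mm and grips with 20 to 120 N. Pads are 22 mm wide; open, the fingers measure 114 mm over their backs; the gripper's body (76 mm by 85 mm) begins 54 mm behind the grasp point. The pads swing forward as they close: fully open they stand 13 mm farther back than shut.
Start: joints at [1.058, 0.477, 0.022, 1.555, -0.011, 1.109, -0.083], TCP at [0.266, -0.62, 0.231] pointing down, gripper open.
Joint ranges: [-2.96, 2.96], [-0.34, 2.1], [-1.41, 1.46], [0.24, 2.44], [-1.37, 4.51], [0.17, 1.92], [-2.96, 2.96]. Speed limits (rad/s): [2.39, 2.39, 3.14, 3.14, 3.14, 3.14, 3.14].

## Interface

Orientations are given as a rotation vector (axis times angle).
In Python, from bench import * gives the robot as it stands.
- The arm moves only by the tool servo_tool, never from a script. Its argument "increments" is one flat list of numbers, 7 for each row, row after row: the shift along the tool's x, y, z in mm, then the turn, a rotation vector about the tool's x, y, z in rad, then the finger opening in mm, from 0 to 85.4. In form: [tx, ty, tz, wx, wy, wz, fingers, tx, ty, tz, wx, wy, wz, fingers, ...]. A call has exactly 8 rows; each row shifts and turns the commanded pose from where the row before left it, along the tool's axes as they then stand; what a row does not reach is not made up. A row lasts 1/8 s, in which the tool goes at most 62.5 mm and 10.7 degrees, less where a joint would pass 70% of its speed; a pose out of reach is approached as far as the arm can. A call is refused whole if a number of a shift passes 62.5 or a number of a turn 0.188, either way. A call with a gripper value outside its range is refused whole. The fingers move at their own pace and stop on an object; "squeeze" is the grip in N (left out, the last holds). Time passes only in rows, so rows that do not move let the fingers close, or fill a call up. It gives the time, the measured TCP pose, the force and the opening at its end, in the units of the state.
- get_obs(): the state, without advancing time (a new reading comes with each control period).
- grab_frame(name): name is "scene" or "top" or "wrist"; returns (picture, depth): 384x512x3 uint8, red, green, blue; 384x512 float32, m along the optical axis (not along the pixel's ray), 0 where there is no reading.
- calibration(name): a dict with "fx", "fy", "cx", "cy" (pixels), "eye" and "orientation" of the camera in the world; the wrist camera has in their place "T_tool_cam" (4x4, takes a point from camera to tool coordinates, whose origin is the TCP and whose axes are the tool frame's). Camera axes: x right, y up, looking along -z (the intrinsics and any distortion apply to the point x, -y, -z); pixel columns grow to the right and rows downward; lengths in m; the calibration is good to about 2 mm. A picture is of the moment at which its call begins: read the wrist's pose just before it. calibration takes no time and is no camera call.
- hand_in(): hands the job in, once; it reports no verdict.
The state is a dict: "clock": time; "joints": joint angles; "qvel": joint speeds; "tau": joint torques, N m; "tcp_pos": TCP position; "orientation": TCP orientation; "contact_force": force on the tool from outside, world axes, zero at the start; "moment": the same for the moment, N m; "grip_width": finger opening in m.
Only numpy, scipy, OpenCV 4.12 (cv2) and the standard library are available. Lean on these libraries where they do the work, as an engineer would, in place of code of your own. Each camera call takes 0.05 s, during which the arm holds its last target.

## Working session

There is one attempt and no reset: what is moved stays moved. The work goes in short steps, Python scripts to look and compute and a tool call to move; the robot and the scene stay as the last step left them, time stands still between calls to the robot, and variables do not carry over. Pictures are saved under pics/ and viewed, and the job is handed in when it is done.

Besides the shell and the picture viewer there is one more tool, called after "Emit:" in YAML: its name, and indented under it one key for each argument. servo_tool: Moves the arm, as the interface text tells. Its arguments: {"type":"object","properties":{"increments":{"type":"array","items":{"type":"number"}},"squeeze":{"type":"number"}},"required":["increments"]}

```bash
ls; mkdir -p pics; cat > h.py <<'E'
from bench import *
import numpy as np, cv2
from scipy.spatial.transform import Rotation as R
E
python3 - <<'E'
from h import *
o=get_obs(); print(o)
for n in ("scene","top","wrist"):
    c=calibration(n); print(n,c)
    p,d=grab_frame(n); np.savez(f'pics/{n}0.npz',p=p,d=d)
    cv2.imwrite(f'pics/{n}0.png',cv2.resize(p[:,:,::-1],(800,600)))
E
```

```text
pics
{'clock': 0.0, 'joints': array([ 1.05792954,  0.47779553,  0.02237393,  1.55646599, -0.01146326,
        1.10932318, -0.08307761]), 'qvel': array([-0.00013204,  0.00089257, -0.00096135,  0.0007613 ,  0.00102582,
        0.00016476, -0.00268024]), 'tau': array([-1.46627863e-03, -5.96459520e+01,  1.60769574e+00, -2.81194246e+01,
        1.25246824e-02,  9.36605124e-03, -8.05015105e-06]), 'tcp_pos': array([ 0.26553483, -0.61991804,  0.23032334]), 'orientation': array([-2.62192578e+00,  1.72906677e+00,  2.59276843e-03]), 'contact_force': array([-0.65709471,  0.19991201, -0.84757331]), 'moment': array([ 0.05312912,  0.00939552, -0.00594103]), 'grip_width': 0.08529099044318478}
scene {'fx': 409.5804265942515, 'fy': 409.5804265942515, 'cx': 256.81781308141404, 'cy': 188.7152695764442, 'eye': array([0.97841124, 0.5392001 , 0.77801655]), 'orientation': array([0.37176878, 0.95780847, 2.18906845])}
top {'fx': 359.2741326457642, 'fy': 359.2741326457642, 'cx': 257.5665458542797, 'cy': 192.9361778225298, 'eye': array([ 0.28820569, -0.00954495,  1.00048804]), 'orientation': array([ 0.15958698, -0.16133823, -1.52462387])}
wrist {'fx': 298.0115929259895, 'fy': 298.0115929259895, 'cx': 254.57479335544122, 'cy': 191.29701682279182, 'T_tool_cam': array([[ 9.99999684e-01,  4.83974522e-04, -6.30987725e-04,
         1.78037369e-03],
       [ 2.81272982e-04, -9.57447653e-01, -2.88606847e-01,
        -7.29629893e-02],
       [-7.43816078e-04,  2.88606578e-01, -9.57447487e-01,
        -1.42680913e-01],
       [ 0.00000000e+00,  0.00000000e+00,  0.00000000e+00,
         1.00000000e+00]])}
```

View pics/top0.png

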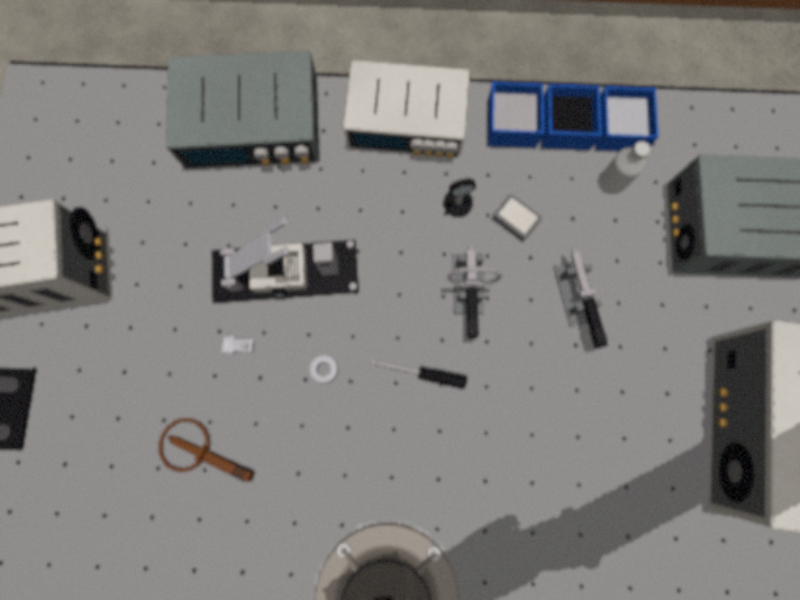

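View pics/scene0.png

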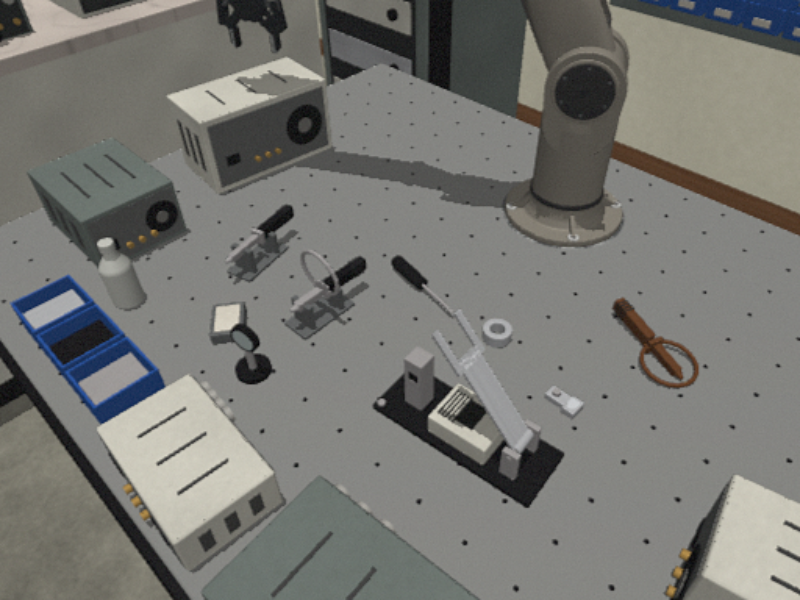

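View pics/wrist0.png

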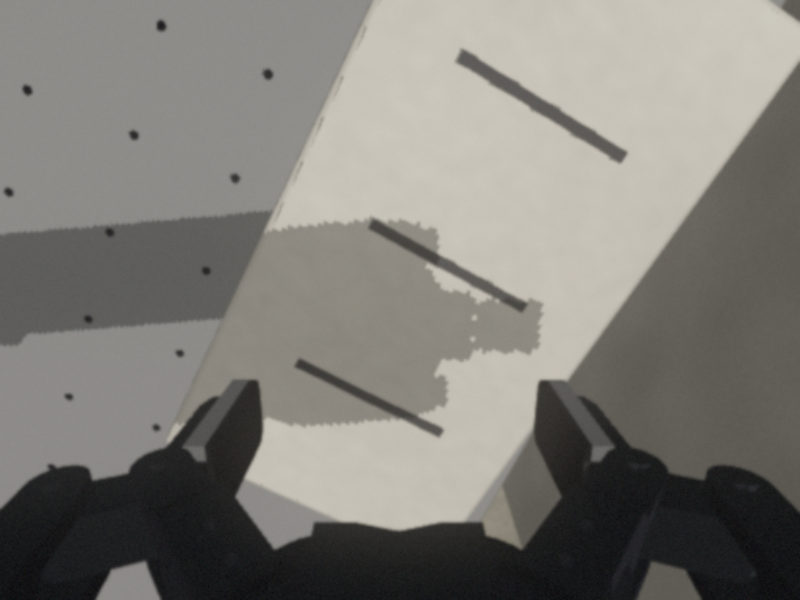

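The top view shows the fixture at about (285,270) with its stud at (325,252) and the bar raised from its left-hand hinge. The ringed linchpin is at (472,290) with its handle towards the robot, and the plain pin is at (585,300). Next I'll measure these.

```bash
cat >> h.py <<'E'
def campose(n,o=None):
    c=calibration(n)
    if n=='wrist':
        o=o or get_obs()
        T=np.eye(4);T[:3,:3]=R.from_rotvec(o['orientation']).as_matrix();T[:3,3]=o['tcp_pos']
        return c,T@c['T_tool_cam']
    T=np.eye(4);T[:3,:3]=R.from_rotvec(c['orientation']).as_matrix();T[:3,3]=c['eye'];return c,T
def cloud(n,d,o=None):
    c,T=campose(n,o)
    v,u=np.mgrid[:d.shape[0],:d.shape[1]]
    P=np.stack([(u-c['cx'])/c['fx']*d,-(v-c['cy'])/c['fy']*d,-d],-1)
    return P@T[:3,:3].T+T[:3,3]
def ray(n,uv,z,o=None):
    c,T=campose(n,o);uv=np.atleast_2d(uv).astype(float)
    D=np.stack([(uv[:,0]-c['cx'])/c['fx'],-(uv[:,1]-c['cy'])/c['fy'],-np.ones(len(uv))],-1)@T[:3,:3].T
    return T[:3,3]+D*((z-T[2,3])/D[:,2])[:,None]
def crop(p,x0,x1,y0,y1,k,name):
    cv2.imwrite('pics/'+name,cv2.resize(p[y0:y1,x0:x1,::-1],None,fx=k,fy=k,interpolation=cv2.INTER_CUBIC))
E
python3 - <<'E'
from h import *
f=np.load('pics/top0.npz');p,d=f['p'],f['d']
P=cloud('top',d)
print('table z',np.nanmedian(P[250:300,60:200,2]), P[200,270],P[300,150])
crop(p,125,240,130,205,6,'t_fix.png')
crop(p,270,400,145,235,6,'t_pins.png')
hs=cv2.cvtColor(p,cv2.COLOR_RGB2HSV)
m=((p.max(2)<60)).astype(np.uint8)
n,l,s,c=cv2.connectedComponentsWithStats(m)
for i in range(1,n):
    if s[i,4]>60: print(s[i],c[i], np.median(P[l==i],0))
E
```

```text
table z 0.001123997813269273 [ 0.47756864 -0.04246632  0.00081109] [0.19607654 0.25951481 0.03515747]
[110  48  93  60 911] [154.35565313  96.5751921 ] [0.7475316  0.31177081 0.05062102]
[354  61  26  23 530] [366.0490566   72.08301887] [ 0.86706516 -0.31244923  0.03563527]
[223  85  41  13 377] [242.83554377  90.44562334] [0.79166555 0.04745233 0.03804333]
[ 428  103   84   74 1642] [452.94518879 150.87697929] [ 0.5996158  -0.49846522  0.06707213]
[284 115  20  23 242] [293.19834711 127.52892562] [ 0.6855826  -0.0998213   0.01149268]
[  39  133   30   55 1094] [ 52.43510055 159.54021938] [0.54206987 0.53148868 0.09977829]
[ 136  155   92   38 1148] [187.70209059 177.63327526] [0.52692276 0.16281245 0.01095337]
[172 166   9  10  78] [176.33333333 171.08974359] [0.5376597  0.21714669 0.0510656 ]
[ 23 185  22   7  65] [ 33.52307692 188.35384615] [0.46709052 0.57502497 0.08575077]
[296 184  11  33 214] [301.3411215  199.13551402] [ 0.47458594 -0.1231113   0.06200069]
[  1 189  23   7  71] [ 12.02816901 191.83098592] [0.45569749 0.629793   0.08506627]
[373 191  15  31 243] [379.66666667 206.218107  ] [ 0.46160282 -0.33299036  0.06106918]
[ 455  211   35  119 3513] [473.46712212 270.85738685] [ 0.2974743  -0.54730693  0.0977297 ]
[  0 236  23  51 794] [  9.82367758 260.0302267 ] [0.28299236 0.65376467 0.00909375]
[268 236  30  12 210] [283.13809524 241.25714286] [ 0.36135812 -0.08084468  0.02414305]
[218 356  58  28 781] [245.58130602 371.60819462] [0.06569841 0.0039047  0.12303648]
```

```bash
python3 - <<'E'
from h import *
f=np.load('pics/scene0.npz');p,d=f['p'],f['d']
crop(p,230,370,190,330,5,'s_fix.png')
crop(p,140,270,120,220,6,'s_pins.png')
E
```

```text
(no output)
```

View pics/t_fix.png

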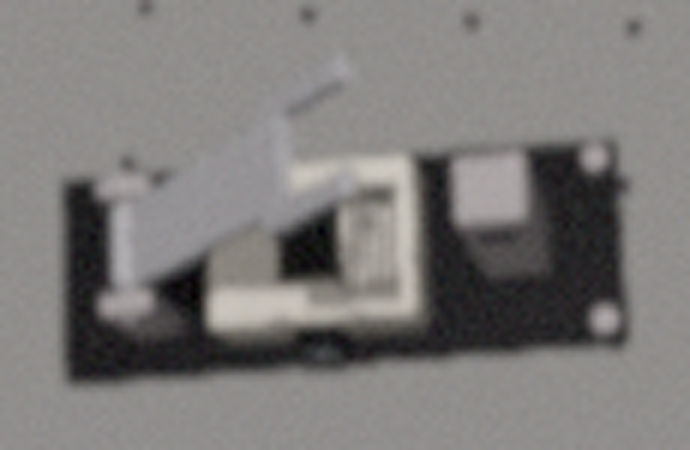

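View pics/t_pins.png

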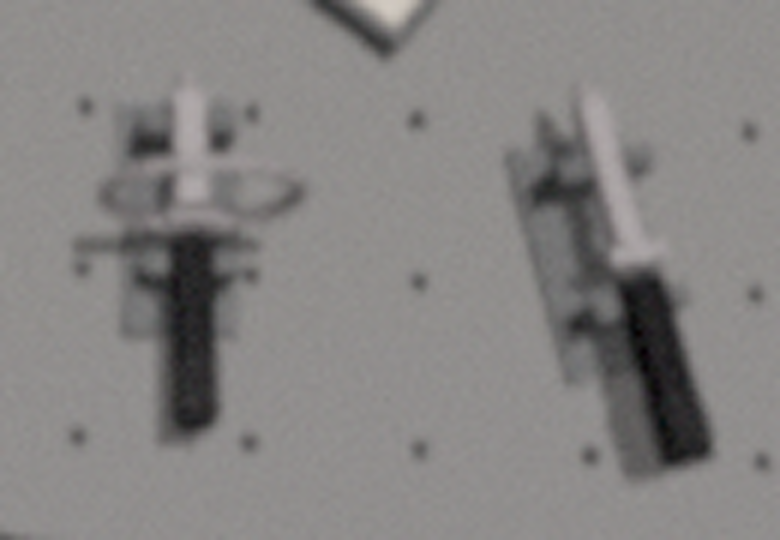

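View pics/s_fix.png

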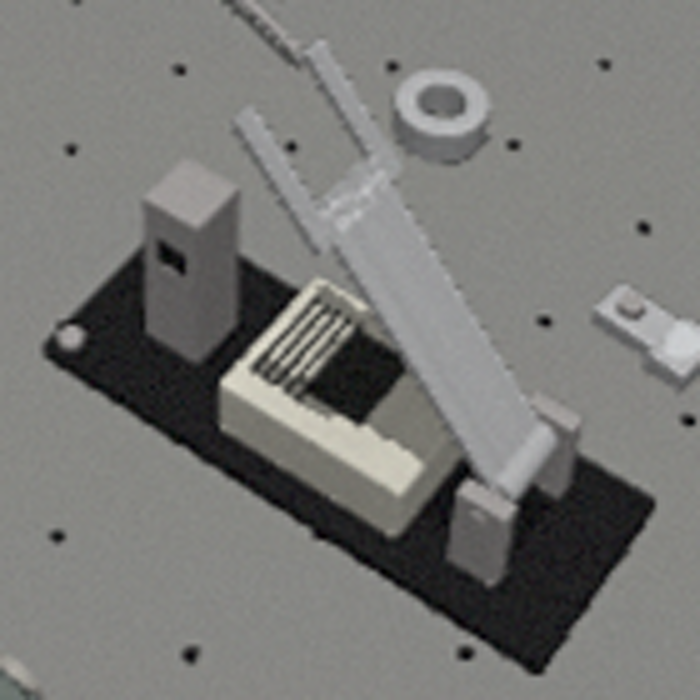

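View pics/s_pins.png

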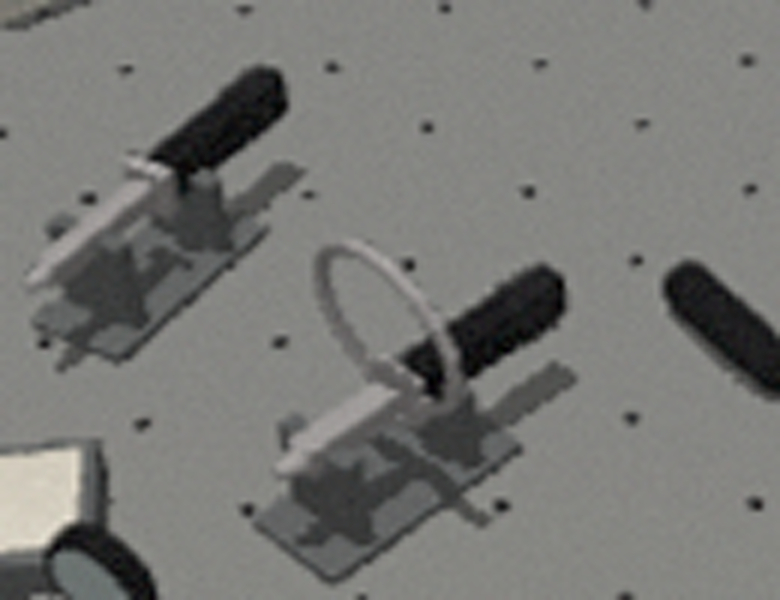

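The crops show the plate corners, the stud top and the linchpin's black handle clearly. I'll fit poses to them.

```bash
python3 - <<'E'
from h import *
f=np.load('pics/top0.npz');p,d=f['p'],f['d'];P=cloud('top',d)
fs=np.load('pics/scene0.npz');ps,ds=fs['p'],fs['d'];Ps=cloud('scene',ds)
cr=lambda a,x,y,k:np.array(a)/k+[x,y]-0.5+0.5/k
c=ray('top',cr([(68,182),(615,142),(625,342),(70,380)],125,130,6),0.010)[:,:2]
print('corners top',c.round(4), np.linalg.norm(np.roll(c,-1,0)-c,axis=1))
c2=ray('scene',cr([(45,350),(655,503),(540,672)],230,190,5),0.010)[:,:2]; print('corners scene',c2.round(4))
def fit(c):
    # TL hinge-side far, TR stud far, BR stud near, BL
    ydir=(c[0]+c[3]-c[1]-c[2]);yaw=np.arctan2(-ydir[0],ydir[1])
    return yaw,c.mean(0)
yaw,m=fit(c); ey=np.array([-np.sin(yaw),np.cos(yaw)]);print('yaw',yaw,'stud',m-ey*0.0825)
print('stud top topcam',ray('top',cr([(452,155),(528,153),(528,222),(452,226)],125,130,6),0.105).mean(0))
print('stud top scene',ray('scene',cr([(145,203),(190,162),(240,187),(192,228)],230,190,5),0.105).mean(0))
# depth check
for n,PP,lo,box in (('top',P,.1,None),('scene',Ps,.1,None)):
    s=(PP[...,2]>.095)&(PP[...,2]<.115)&(np.hypot(PP[...,0]-.54,PP[...,1]-.11)<.04)
    print(n,'studtop pts',s.sum(),PP[s].mean(0) if s.any() else 0)
# handle of linchpin (top)
hs=p.max(2)<60
n,l,s,cc=cv2.connectedComponentsWithStats(hs.astype(np.uint8))
i=l[199,301];uv=np.argwhere(l==i)[:,::-1]
q=ray('top',uv,0.062)[:,:2]
w=cv2.minAreaRect((q*1000).astype(np.float32));print('handle',w)
# pin tip & shank in top crop
print('tip/shank',ray('top',cr([(188,85),(193,200),(192,235),(192,430)],270,145,6),0.055))
print('ring top', ray('top',cr([(108,192),(300,190)],270,145,6),0.09))
# bar points above hinge
s=(P[...,2]>.06)&(P[...,0]>.5)&(P[...,0]<.66)&(P[...,1]>.1)&(P[...,1]<.28)
rel=P[s][:,:2]-(m-ey*0.0825); fx=rel@[np.cos(yaw),np.sin(yaw)];fy=rel@ey
k=fy>40e-3
ang=np.arctan2(P[s][k,2]-.056,.17-fy[k]);print('bar ang',np.percentile(ang,[10,25,50,75,90]),k.sum(),'max z',P[s][k,2].max(), 'fx',np.percentile(fx[k],[2,50,98]))
E
```

```text
corners top [[0.577  0.3457]
 [0.6077 0.0859]
 [0.5096 0.0756]
 [0.4807 0.3342]] [0.26160593 0.09866506 0.26028494 0.09689539]
corners scene [[0.6094 0.0888]
 [0.4811 0.3369]
 [0.5793 0.3495]]
yaw 0.11455084904465034 stud [0.55319913 0.12838877]
stud top topcam [0.55371574 0.12945528 0.105     ]
stud top scene [0.55350463 0.12933837 0.105     ]
top studtop pts 141 [0.55368884 0.12867182 0.10523205]
scene studtop pts 193 [0.55572645 0.12956071 0.10544784]
handle ((470.1662902832031, -125.74812316894531), (85.86857604980469, 26.949466705322266), 8.323413848876953)
tip/shank [[ 0.58587057 -0.12170714  0.055     ]
 [ 0.53174891 -0.1247903   0.055     ]
 [ 0.51547045 -0.12457854  0.055     ]
 [ 0.42686816 -0.12588869  0.055     ]]
ring top [[ 0.52480347 -0.08343647  0.09      ]
 [ 0.52914681 -0.16711004  0.09      ]]
bar ang [0.85658175 0.87113053 0.87974611 0.89059546 0.90961766] 525 max z 0.2050235055201053 fx [-0.026842   -0.00018313  0.02870207]
```

Both views agree: stud at (0.5535, 0.129), yaw about 0.115, bar angle about 0.87, and the linchpin grip near (0.45, -0.125) at yaw about 0.03. Next I'll write a helper that gives the shifts in tool axes.

```bash
cat >> h.py <<'E'
def plan(target,yaw,n,o=None):
    """tool z down, tool x = (−sin yaw, cos yaw): per-row shifts in tool axes for straight line in n rows"""
    o=o or get_obs();M=R.from_rotvec(o['orientation']);p=np.array(o['tcp_pos'])
    X=np.array([-np.sin(yaw),np.cos(yaw),0]);Z=np.array([0,0,-1.]);G=R.from_matrix(np.stack([X,np.cross(Z,X),Z],1))
    rv=(M.inv()*G).as_rotvec();st=R.from_rotvec(rv/n);s=(np.array(target)-p)/n
    print('clock',round(o['clock'],2),'tcp',p.round(4),'rv total',rv.round(3),'F',np.round(o['contact_force'],1),'w',round(o['grip_width'],4))
    for i in range(n):
        print(np.round(M.inv().apply(s)*1000,1),np.round(rv/n,3)); M=M*st
E
python3 - <<'E'
from h import *
plan([.43,-.29,.34],.06,8)
E
```

```text
clock 0.15 tcp [ 0.2657 -0.62    0.2305] rv total [-2.000e-03  1.000e-03 -2.797e+00] F [ 1.  -0.1  1. ] w 0.0859
[-29.8 -35.1 -13.6] [-0.    0.   -0.35]
[-16.  -43.2 -13.7] [-0.    0.   -0.35]
[ -0.2 -46.1 -13.7] [-0.    0.   -0.35]
[ 15.6 -43.4 -13.7] [-0.    0.   -0.35]
[ 29.5 -35.4 -13.7] [-0.    0.   -0.35]
[ 39.8 -23.2 -13.7] [-0.    0.   -0.35]
[ 45.4  -8.1 -13.7] [-0.    0.   -0.35]
[ 45.4   7.9 -13.7] [-0.    0.   -0.35]
```

```bash
python3 - <<'E'
from h import *
plan([.40,-.25,.34],.03+np.pi,8)
E
```

```text
clock 0.15 tcp [ 0.2657 -0.62    0.2305] rv total [0.    0.001 0.375] F [ 1.  -0.1  1. ] w 0.0859
[-35.9 -33.7 -13.6] [0.    0.    0.047]
[-37.5 -31.9 -13.6] [0.    0.    0.047]
[-38.9 -30.1 -13.6] [0.    0.    0.047]
[-40.3 -28.3 -13.7] [0.    0.    0.047]
[-41.6 -26.4 -13.7] [0.    0.    0.047]
[-42.7 -24.4 -13.7] [0.    0.    0.047]
[-43.8 -22.4 -13.7] [0.    0.    0.047]
[-44.8 -20.3 -13.7] [0.    0.    0.047]
```

Emit:
servo_tool:
  increments: [-36,-34,-14,0,0,0.047,85,-37.5,-32,-14,0,0,0.047,85,-39,-30,-14,0,0,0.047,85,-40,-28,-14,0,0,0.047,85,-41.5,-26.5,-14,0,0,0.047,85,-42.5,-24.5,-14,0,0,0.047,85,-44,-22.5,-14,0,0,0.047,85,-45,-20,-14,0,0,0.047,85]

```text
clock: 1.15
tcp_pos: [0.4006, -0.2487, 0.3437]
orientation: [2.251, -2.191, 0.0]
contact_force: [-0.5, 0.5, 0.5]
grip_width: 0.0854
```

```bash
python3 - <<'E'
from h import *
o=get_obs();print(o['joints'].round(2),o['clock'])
p,d=grab_frame('wrist');np.savez('pics/w1.npz',p=p,d=d,pos=o['tcp_pos'],ori=o['orientation'])
cv2.imwrite('pics/w1.png',cv2.resize(p[:,:,::-1],(800,600)))
plan([.54,.225,.26],.115+np.pi,8)
E
```

```text
[ 0.57  0.05 -0.15  1.86  0.01  1.23 -1.13] 1.15
clock 1.2 tcp [ 0.4041 -0.2421  0.3457] rv total [-0.004  0.001 -0.081] F [2.1 4.4 1.7] w 0.085
[-57.8 -18.9  10.9] [-0.    0.   -0.01]
[-57.6 -19.5  10.8] [-0.    0.   -0.01]
[-57.4 -20.1  10.8] [-0.    0.   -0.01]
[-57.2 -20.7  10.8] [-0.    0.   -0.01]
[-57.  -21.3  10.8] [-0.    0.   -0.01]
[-56.7 -21.8  10.8] [-0.    0.   -0.01]
[-56.5 -22.4  10.8] [-0.    0.   -0.01]
[-56.3 -23.   10.7] [-0.    0.   -0.01]
```

View pics/w1.png

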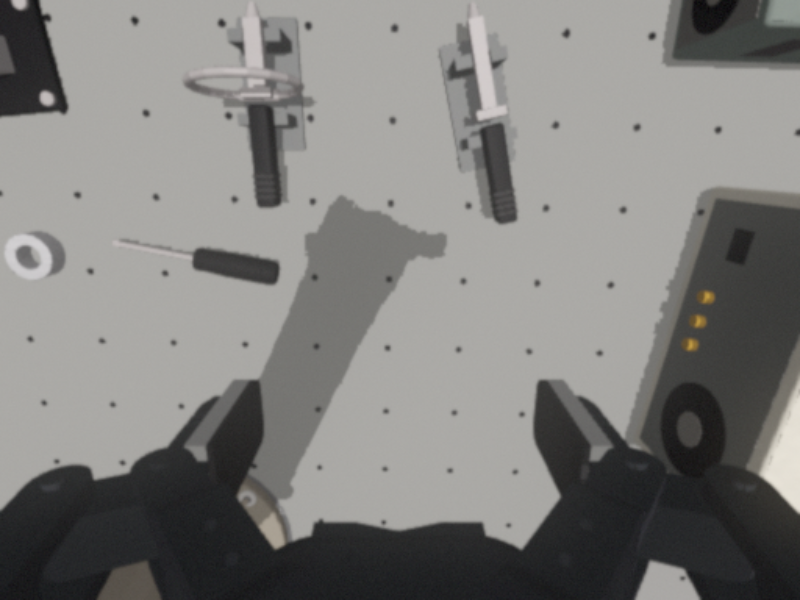

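Emit:
servo_tool:
  increments: [-58,-19,11,0,0,-0.01,0,-58,-19.5,11,0,0,-0.01,0,-57.5,-20,11,0,0,-0.01,0,-57,-21,11,0,0,-0.01,0,-57,-21,11,0,0,-0.01,0,-57,-22,11,0,0,-0.01,0,-56.5,-22.5,11,0,0,-0.01,0,-56,-23,10,0,0,-0.01,0]

```text
clock: 2.2
tcp_pos: [0.5395, 0.2179, 0.2556]
orientation: [2.339, -2.097, 0.0]
contact_force: [0.7, -0.5, 0.7]
grip_width: 0.0
```

```bash
python3 - <<'E'
from h import *
o=get_obs();print(o['joints'].round(2),o['clock'],np.abs(o['qvel']).max())
yaw=.115;S=np.array([.5535,.129])
ex=np.array([np.cos(yaw),np.sin(yaw)]);ey=np.array([-np.sin(yaw),np.cos(yaw)])
for a in (.9,.7,.5,.3,.15,0,-.05):
    y=.170-.118*np.cos(a)+.003*np.sin(a);z=.053+.118*np.sin(a)+.003*np.cos(a)
    print(a,(S+ey*y).round(4),round(z,4))
plan(np.r_[S+ey*.1,.17],yaw+np.pi,4)
E
```

```text
[-0.07  0.35 -0.53  1.73  0.19  1.12 -2.12] 2.2 0.8076737805980715
0.9 [0.5421 0.2273] 0.1473
0.7 [0.5441 0.2101] 0.1313
0.5 [0.5457 0.1964] 0.1122
0.3 [0.5468 0.1868] 0.0907
0.15 [0.5473 0.1824] 0.0736
0 [0.5475 0.1807] 0.056
-0.05 [0.5475 0.1807] 0.0501
clock 2.2 tcp [0.5395 0.2179 0.2556] rv total [ 0.    -0.    -0.006] F [ 0.7 -0.5  0.7] w 0.0
[-2.5 -0.9 21.4] [ 0.    -0.    -0.002]
[-2.5 -0.9 21.4] [ 0.    -0.    -0.002]
[-2.5 -0.9 21.4] [ 0.    -0.    -0.002]
[-2.5 -0.9 21.4] [ 0.    -0.    -0.002]
```

Emit:
servo_tool:
  increments: [0,0,24,0,0,0,0,0,0,24,0,0,0,0,0,0,24,0,0,0,0,0,0,20,0,0,0,0,6,0,10,0,0,0,0,8,0,10,0,0,0,0,7,0,10,0,0,0,0,6,0,10,0,0,0,0]

```text
clock: 3.2
tcp_pos: [0.5425, 0.1888, 0.1241]
orientation: [-2.338, 2.098, -0.001]
contact_force: [1.0, 0.1, 0.7]
grip_width: 0.0001
```

```bash
python3 - <<'E'
from h import *
plan([.5473,.1815,.060],.115+np.pi,6)
E
```

```text
clock 3.2 tcp [0.5425 0.1888 0.1241] rv total [-0.001 -0.    -0.007] F [1.  0.1 0.7] w 0.0001
[ 1.3 -0.6 10.7] [-0.    -0.    -0.001]
[ 1.3 -0.6 10.7] [-0.    -0.    -0.001]
[ 1.3 -0.6 10.7] [-0.    -0.    -0.001]
[ 1.3 -0.6 10.7] [-0.    -0.    -0.001]
[ 1.3 -0.6 10.7] [-0.    -0.    -0.001]
[ 1.3 -0.6 10.7] [-0.    -0.    -0.001]
```

```bash
python3 - <<'E'
from h import *
p,d=grab_frame('scene');np.savez('pics/s2.npz',p=p,d=d);crop(p,230,370,150,330,3.3,'s2.png')
print(get_obs()['contact_force'],get_obs()['tcp_pos'])
E
```

```text
[ 0.49473282  0.49351528 -0.00052898] [0.54200063 0.18758483 0.12271446]
```

View pics/s2.png

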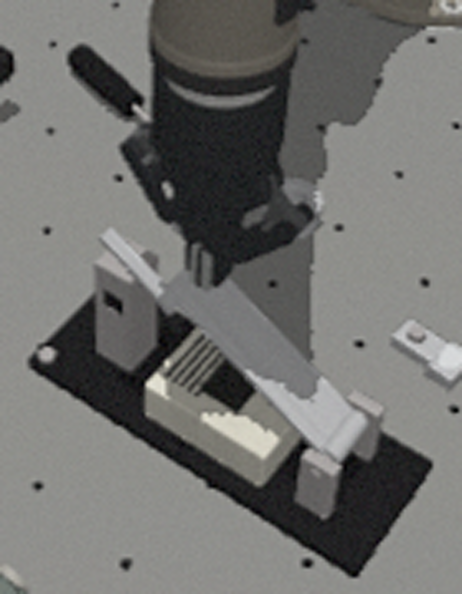

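Emit:
servo_tool:
  increments: [-1,-1,9,0,0,0,0,-1,-1,9,0,0,0,0,-1,-1,9,0,0,0,0,0,-1,9,0,0,0,0,0,0,9,0,0,0,0,0,0,9,0,0,0,0,0,0,9,0,0,0,0,0,0,4,0,0,0,0]

```text
clock: 4.25
tcp_pos: [0.5453, 0.1929, 0.0566]
orientation: [2.338, -2.097, -0.0]
contact_force: [0.3, -1.5, 0.6]
grip_width: -0.0003
```

```bash
python3 - <<'E'
from h import *
o=get_obs();print(o['tcp_pos'],o['contact_force'],o['qvel'].max())
E
```

```text
[0.54534538 0.19294378 0.05658097] [ 0.26370479 -1.48942002  0.60539735] 0.03823616891672812
```

Emit:
servo_tool:
  increments: [0,0,2,0,0,0,0,0,0,1.5,0,0,0,0,0,0,1.5,0,0,0,0,0,0,0,0,0,0,0,0,0,0,0,0,0,0,0,0,0,0,0,0,0,0,0,0,0,0,0,0,0,0,0,0,0,0,0]

```text
clock: 5.25
tcp_pos: [0.5455, 0.1931, 0.0556]
orientation: [2.338, -2.097, 0.003]
contact_force: [-10.6, -6.4, 32.5]
grip_width: -0.0003
```

```bash
python3 - <<'E'
from h import *
o=get_obs();print(o['tcp_pos'],o['contact_force'],o['qvel'].max())
E
```

```text
[0.54552618 0.19306574 0.05564507] [-10.61831235  -6.38045606  32.48509843] 0.0009203089485726713
```

Emit:
servo_tool:
  increments: [0,0,-10,0,0,0,0,0,0,-30,0,0,0,0,4,6,-35,0,0,0,0,8,12,-35,0,0,0,0,8,12,-35,0,0,0,0,8,12,-30,0,0,0,0,4,6,-20,0,0,0,0,0,0,0,0,0,0,0]

```text
clock: 6.25
tcp_pos: [0.502, 0.1563, 0.2486]
orientation: [-2.337, 2.096, -0.003]
contact_force: [-0.6, -0.4, -1.0]
grip_width: -0.0002
```

```bash
python3 - <<'E'
from h import *
grab_frame('top')
o=get_obs();print(o['tcp_pos'],o['contact_force'],abs(o['qvel']).max())
p,d=grab_frame('wrist');np.savez('pics/w3.npz',p=p,d=d,pos=o['tcp_pos'],ori=o['orientation'])
cv2.imwrite('pics/w3.png',cv2.resize(p[:,:,::-1],(800,600)))
print(get_obs()['tcp_pos'])
E
```

```text
[0.50157777 0.15622128 0.24731041] [ 0.20520767 -0.67056096 -0.34797229] 0.024906601911134217
[0.50119642 0.1561794  0.24654336]
```

View pics/w3.png

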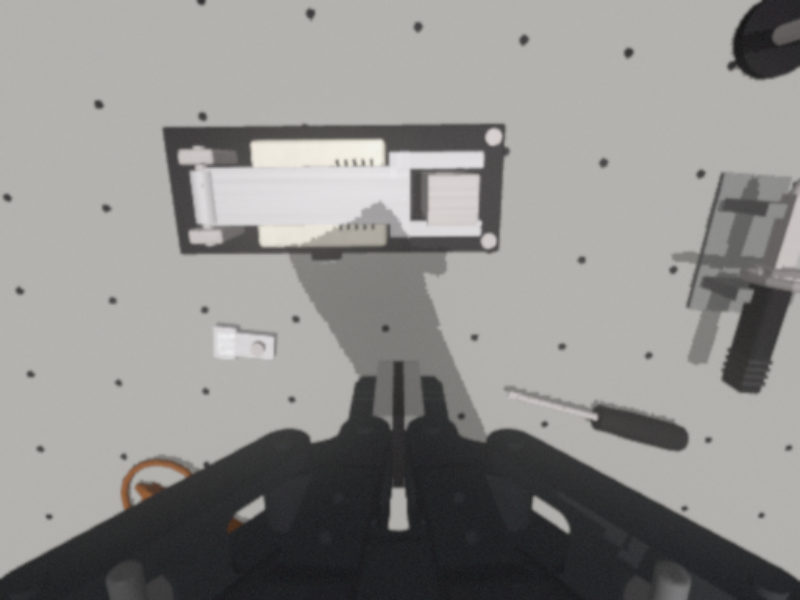

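The bar is down with its fork around the stud. Stud top corners are at about (428..480, 174..226) and the plate corners at (164,128), (505,125), (498,250) and (181,254). I'll refine the pose from these.

```bash
python3 - <<'E'
from h import *
f=np.load('pics/w3.npz');p,d=f['p'],f['d'];o=dict(tcp_pos=f['pos'],orientation=f['ori'])
P=cloud('wrist',d,o)
print('table',np.median(P[20:60,150:300,2]))
s=(P[...,2]>.095)&(P[...,2]<.115)&(np.hypot(P[...,0]-.5535,P[...,1]-.129)<.04)
w=cv2.minAreaRect((P[s][:,:2]*1000).astype(np.float32));print('stud top',s.sum(),P[s].mean(0),w)
c=ray('wrist',np.array([(164,128),(505,125),(498,250),(181,254)])*.64-.2,.010,o)[:,:2]
print(c.round(4),np.linalg.norm(np.roll(c,-1,0)-c,axis=1))
yd=c[0]+c[3]-c[1]-c[2];yaw=np.arctan2(-yd[0],yd[1]);ey=np.array([-np.sin(yaw),np.cos(yaw)]);print('yaw',yaw,c.mean(0)-ey*.0825)
st=ray('wrist',np.array([(428,174),(479,174.5),(480,225),(428,226)])*.64-.2,.105,o);print('stud px',st.mean(0),st)
# bar height
for fy in (.04,.08,.12,.15):
    q=np.array([.5535,.129])+ey*fy;k=np.hypot(P[...,0]-q[0],P[...,1]-q[1])<.006
    print(fy,np.median(P[k][:,2]))
# minAreaRect of black plate
E
python3 - <<'E'
from h import *
plan([.45,-.125,.22],.03+np.pi,8)
E
```

```text
table 0.00018049553972532273
stud top 1071 [0.55482351 0.12706052 0.10498908] ((554.609375, 126.7479019165039), (29.781982421875, 30.428342819213867), 6.4182353019714355)
[[0.5783 0.3432]
 [0.6087 0.0834]
 [0.5124 0.0723]
 [0.4807 0.3327]] [0.26154705 0.09692174 0.26228613 0.09809084]
yaw 0.11883760213907127 [0.55481092 0.12598072]
stud px [0.55498168 0.12634965 0.105     ] [[0.56844014 0.14366166 0.105     ]
 [0.57141869 0.11362919 0.105     ]
 [0.54204988 0.10832468 0.105     ]
 [0.53801801 0.13978306 0.105     ]]
0.04 0.05607823021048097
0.08 0.05590912885207078
0.12 0.056116790891771295
0.15 0.055962444736226025
clock 6.35 tcp [0.5012 0.1562 0.2465] rv total [ 0.001 -0.     0.079] F [ 0.5  0.5 -0.2] w 0.0003
[34.2 10.2  3.3] [ 0.   -0.    0.01]
[34.3  9.8  3.3] [ 0.   -0.    0.01]
[34.4  9.5  3.3] [ 0.   -0.    0.01]
[34.5  9.2  3.3] [ 0.   -0.    0.01]
[34.6  8.8  3.3] [ 0.   -0.    0.01]
[34.7  8.5  3.3] [ 0.   -0.    0.01]
[34.8  8.1  3.3] [ 0.   -0.    0.01]
[34.9  7.8  3.3] [ 0.   -0.    0.01]
```

Emit:
servo_tool:
  increments: [34,15,2,0,0,0.01,85,34,15,2,0,0,0.01,85,34.5,15,2,0,0,0.01,85,34.5,14,2,0,0,0.01,85,34.5,14,2,0,0,0.01,85,34.5,13,2,0,0,0.01,85,35,13,2,0,0,0.01,85,35,12,2,0,0,0.01,85]

```text
clock: 7.35
tcp_pos: [0.4102, -0.1283, 0.2299]
orientation: [2.253, -2.188, -0.003]
contact_force: [-0.5, 0.2, 0.2]
grip_width: 0.0848
```

```bash
python3 - <<'E'
from h import *
for i in range(3): grab_frame('top')
o=get_obs();print(o['clock'],o['tcp_pos'],o['contact_force'],abs(o['qvel']).max())
p,d=grab_frame('wrist');np.savez('pics/w4.npz',p=p,d=d,pos=o['tcp_pos'],ori=o['orientation'])
cv2.imwrite('pics/w4.png',cv2.resize(p[:,:,::-1],(800,600)))
print(get_obs()['tcp_pos'])
E
```

```text
7.5 [ 0.40993944 -0.12872449  0.22990787] [-0.39019778  0.78858221  0.03324556] 0.04831503614318107
[ 0.41062731 -0.12737827  0.23023768]
```

View pics/w4.png

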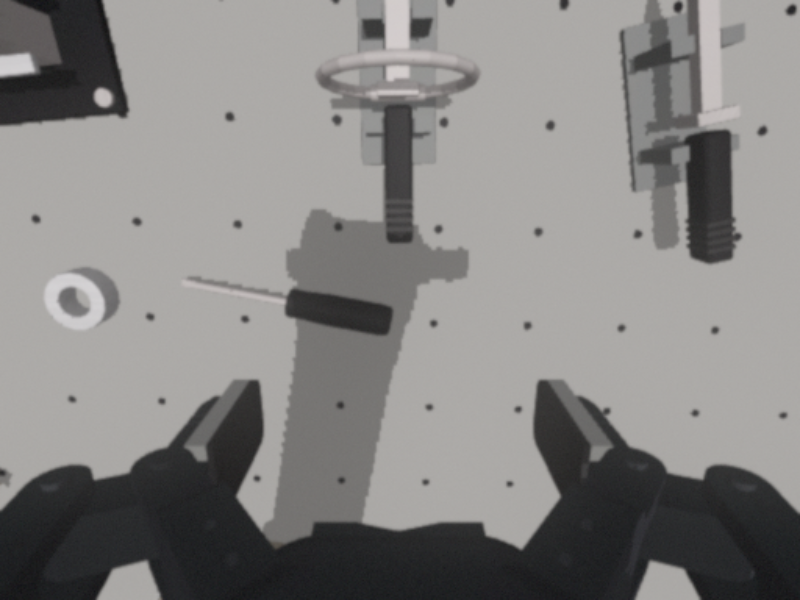

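The handle runs from (398,105) to (399,240) in this view, almost aligned with the tool.

```bash
python3 - <<'E'
from h import *
f=np.load('pics/w4.npz');p,d=f['p'],f['d'];o=dict(tcp_pos=f['pos'],orientation=f['ori'])
P=cloud('wrist',d,o)
roi=np.zeros(d.shape,bool);roi[64:158,235:275]=True
s=roi&(P[...,2]>.055)&(P[...,2]<.068)&(p.max(2)<75)
Q=P[s];print(s.sum(),np.median(Q,0),Q.min(0),Q.max(0))
w=cv2.minAreaRect((Q[:,:2]*1000).astype(np.float32));print(w)
# edges on rows
m=(p.max(2)<75)
for r in (75,90,105,120,135,148):
    u=np.where(m[r,235:275])[0]+235; a=ray('wrist',[(u.min()-.5,r),(u.max()+.5,r)],.062,o);print(r,u.min(),u.max(),a.mean(0).round(4),round(a[0,1]-a[1,1],4))
x=ray('wrist',[(398*.64,104*.64),(398.5*.64,241*.64)],.062,o);print('ends',x)
# shank
for r in (10,20,30):
    row=p[r,240:270].astype(int).sum(1);u=np.where(row>620)[0]+240;print(r,u.min(),u.max(),ray('wrist',[(u.mean(),r)],.057,o))
E
```

```text
1234 [ 0.48196454 -0.12878117  0.0619593 ] [ 0.43020912 -0.13893141  0.05758962] [ 0.51563253 -0.11969343  0.06479165]
((472.891845703125, -129.06466674804688), (85.34999084472656, 17.10329246520996), 1.8741918802261353)
75 246 262 [ 0.5079 -0.1276  0.062 ] 0.0165
90 246 262 [ 0.4941 -0.128   0.062 ] 0.0168
105 247 262 [ 0.4799 -0.1288  0.062 ] 0.016
120 247 262 [ 0.4653 -0.1292  0.062 ] 0.0162Traceback (most recent call last):
  File "<stdin>", line 11, in <module>
    return umr_minimum(a, axis, None, out, keepdims, initial, where)
ValueError: zero-size array to reduction operation minimum which has no identity
```

```bash
python3 - <<'E'
from h import *
plan([.456,-.1296,.033],.035+np.pi,8)
E
```

```text
clock 7.55 tcp [ 0.4106 -0.1274  0.2302] rv total [ 0.002  0.001 -0.007] F [0.1 0.8 0.3] w 0.085
[ 0.5 -5.7 24.6] [ 0.     0.    -0.001]
[ 0.5 -5.7 24.6] [ 0.     0.    -0.001]
[ 0.5 -5.7 24.6] [ 0.     0.    -0.001]
[ 0.5 -5.7 24.6] [ 0.     0.    -0.001]
[ 0.5 -5.7 24.6] [ 0.     0.    -0.001]
[ 0.5 -5.7 24.7] [ 0.     0.    -0.001]
[ 0.5 -5.7 24.7] [ 0.     0.    -0.001]
[ 0.5 -5.7 24.7] [ 0.     0.    -0.001]
```

Emit:
servo_tool:
  increments: [1,-12,10,0,0,-0.003,60,1,-12,20,0,0,-0.003,50,1,-12,32,0,0,0,50,1,-9.5,35,0,0,0,50,0,0,36,0,0,0,50,0,0,34,0,0,0,50,0,0,22,0,0,0,50,0,0,6,0,0,0,50]

```text
clock: 8.55
tcp_pos: [0.4563, -0.1282, 0.0343]
orientation: [2.262, -2.179, -0.005]
contact_force: [-0.7, -0.7, 0.6]
grip_width: 0.0499
```

```bash
python3 - <<'E'
from h import *
o=get_obs();print(o['clock'],o['tcp_pos'],o['contact_force'],abs(o['qvel']).max(),o['grip_width'])
p,d=grab_frame('wrist');np.savez('pics/w5.npz',p=p,d=d,pos=o['tcp_pos'],ori=o['orientation'])
cv2.imwrite('pics/w5.png',cv2.resize(p[:,:,::-1],(800,600)))
plan([.456,-.1296,.033],.035+np.pi,2)
E
```

```text
8.55 [ 0.45632462 -0.12821256  0.0342561 ] [-0.68598956 -0.699338    0.5798966 ] 0.0893360240038633 0.049926916484056796
clock 8.6 tcp [ 0.4565 -0.1285  0.0346] rv total [0.002 0.002 0.002] F [ 1.   0.1 -0.5] w 0.0502
[0.5 0.3 0.8] [0.001 0.001 0.001]
[0.5 0.3 0.8] [0.001 0.001 0.001]
```

View pics/w5.png

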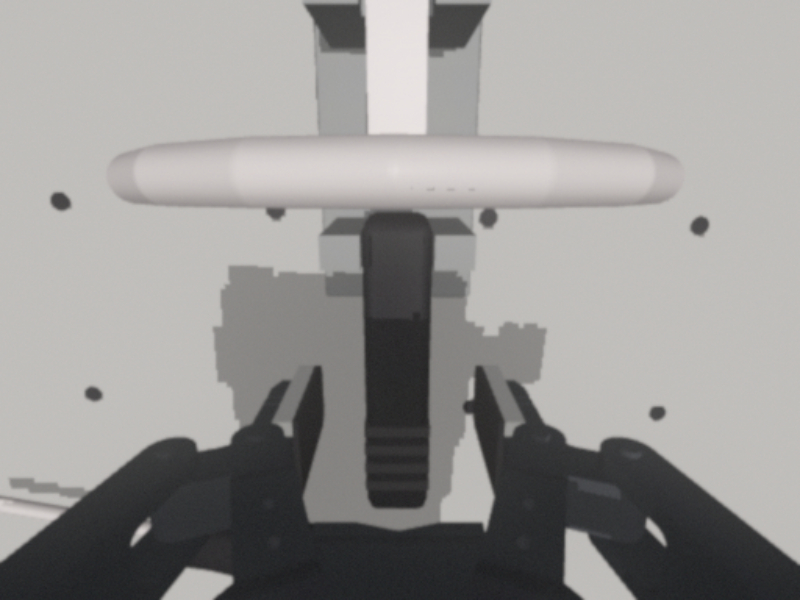

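The handle sits centred between the fingers (column about 398) and the ring stands clear. I'll close and lift.

Emit:
servo_tool:
  increments: [0,0,1,0,0,0,10,0,0,0,0,0,0,10,0,0,0,0,0,0,10,0,0,0,0,0,0,10,0,0,0,0,0,0,10,0,0,-8,0,0,0,10,0,0,-15,0,0,0,10,0,0,-15,0,0,0,10]
  squeeze: 80

```text
clock: 9.6
tcp_pos: [0.4563, -0.1302, 0.0744]
orientation: [2.259, -2.183, -0.0]
contact_force: [-0.0, 0.5, -2.2]
grip_width: 0.0162
```

```bash
python3 - <<'E'
from h import *
S=np.array([.5545,.1275]);yaw=.117;ex=np.array([np.cos(yaw),np.sin(yaw)])
# grip TCP when pin tip 40mm before mouth: grip offset 5 behind
t=S+ex*(-.015-.135-.05-.004);print(t)
plan(np.r_[t,.12],yaw+np.pi,8)
E
```

```text
[0.35189469 0.10368642]
clock 9.6 tcp [ 0.4563 -0.1302  0.0744] rv total [ 0.    -0.    -0.083] F [-0.   0.5 -2.2] w 0.0162
[-29.7  12.   -5.7] [ 0.   -0.   -0.01]
[-29.8  11.7  -5.7] [ 0.   -0.   -0.01]
[-29.9  11.4  -5.7] [ 0.   -0.   -0.01]
[-30.   11.1  -5.7] [ 0.   -0.   -0.01]
[-30.1  10.8  -5.7] [ 0.   -0.   -0.01]
[-30.3  10.5  -5.7] [ 0.   -0.   -0.01]
[-30.4  10.2  -5.7] [ 0.   -0.   -0.01]
[-30.5   9.9  -5.7] [ 0.   -0.   -0.01]
```

```bash
python3 - <<'E'
from h import *
o=get_obs();print(o['joints'].round(3),o['tcp_pos'].round(4))
p,d=grab_frame('wrist');np.savez('pics/w6.npz',p=p,d=d,pos=o['tcp_pos'],ori=o['orientation'])
cv2.imwrite('pics/w6.png',cv2.resize(p[:,:,::-1],(800,600)))
p,d=grab_frame('scene');crop(p,140,270,60,220,3.7,'s6.png')
E
```

```text
[ 0.399  0.398 -0.302  2.138  0.197  0.631 -1.576] [ 0.4563 -0.1302  0.0744]
```

View pics/w6.png

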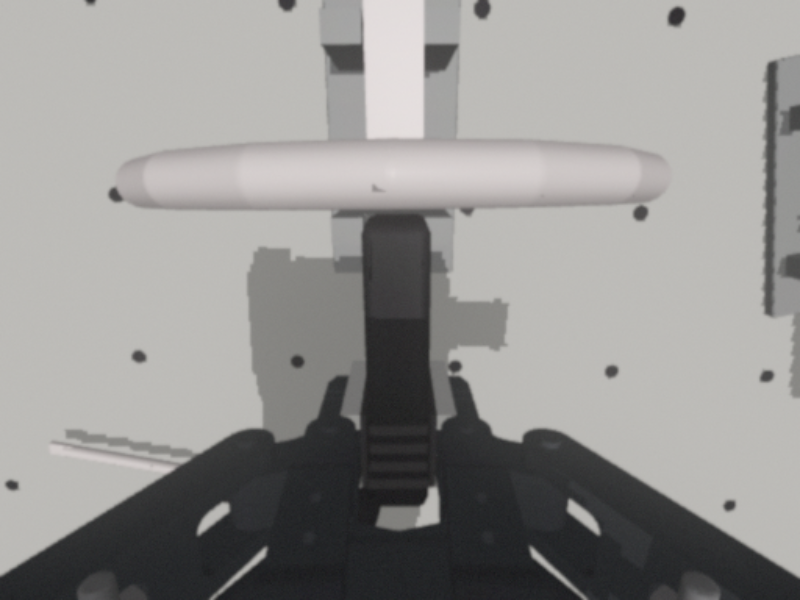

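View pics/s6.png

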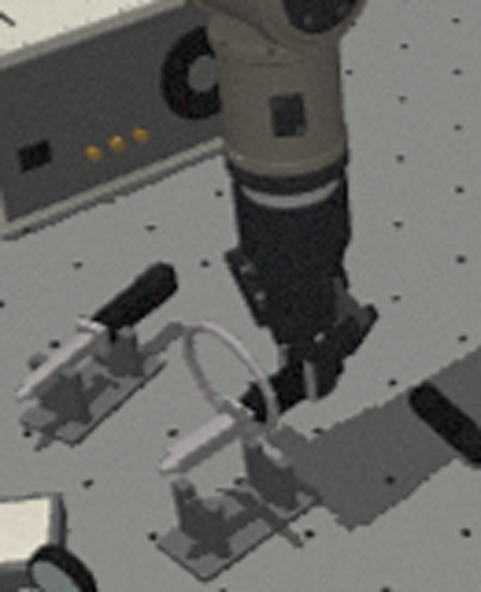

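```bash
python3 - <<'E'
import numpy as np
from scipy.optimize import least_squares
D=np.array([(.6747,.2305,1.5565),(.478,.3457,1.855),(.5818,.2556,1.73),(.4745,.0744,2.138)])
f=lambda q:D[:,0]**2+(D[:,1]+q[0])**2-q[1]-q[2]*np.cos(D[:,2])
s=least_squares(f,[.2,.35,.3]);c,A,B=s.x;print(s.x,s.fun)
for r in (.47,.425,.41,.40,.38):
  for z in (.056,.1):
    print(r,z,np.arccos((r*r+(z+c)**2-A)/B))
E
```

```text
[0.03192247 0.51199477 0.51480713] [ 0.00473128  0.00343636 -0.00922095  0.00105332]
0.47 0.056 2.1536734696535236
0.47 0.1 2.1313301206487147
0.425 0.056 2.250627152634774
0.425 0.1 2.226694843120986
0.41 0.056 2.2823232481308153
0.41 0.1 2.257771080324135
0.4 0.056 2.3032889728851007
0.4 0.1 2.278295379581067
0.38 0.056 2.3448331371981155
0.38 0.1 2.318883230189263
```

```bash
cat >> h.py <<'E'
def pinmeas(p,d,o):
    """handle top, shank top in tool-ish world coords from wrist view while holding"""
    P=cloud('wrist',d,o)
    out=[]
    for r0,r1 in ((145,185),(190,230)):
        k=np.zeros(d.shape,bool);k[r0:r1,243:267]=True;out.append(('handle',r0,np.median(P[k],0).round(4)))
    for r0,r1 in ((5,25),(30,50),(60,80)):
        k=np.zeros(d.shape,bool);k[r0:r1,244:264]=True;out.append(('shank',r0,np.median(P[k],0).round(4)))
    g=p.astype(int).sum(2)
    for r in (5,20,40,60,80):
        row=g[r,200:310];u=np.where(row>np.median(g[r,250:258])-40)[0]+200;u=u[(u>225)&(u<280)];z=out[-1][2][2];a=ray('wrist',[(u.min()-.5,r),(u.max()+.5,r)],z,o);out.append(('edge',r,u.min(),u.max(),a.mean(0).round(4),round(np.linalg.norm(a[0]-a[1]),4)))
    return out
E
python3 - <<'E'
from h import *
f=np.load('pics/w6.npz');o=dict(tcp_pos=f['pos'],orientation=f['ori'])
for x in pinmeas(f['p'],f['d'],o): print(*x)
print(f['pos'])
E
```

```text
Traceback (most recent call last):
  File "h.py", line 40, in pinmeas
    row=g[r,200:310];u=np.where(row>np.median(g[r,250:258])-40)[0]+200;u=u[(u>225)&(u<280)];z=out[-1][2][2];a=ray('wrist',[(u.min()-.5,r),(u.max()+.5,r)],z,o);out.append(('edge',r,u.min(),u.max(),a.mean(0).round(4),round(np.linalg.norm(a[0]-a[1]),4)))
                                                                                              ~~~~~~~~~~^^^
IndexError: invalid index to scalar variable.
```

```bash
sed -i 's/z=out\[-1\]\[2\]\[2\]/z=out[3][2][2]/' h.py
python3 - <<'E'
from h import *
f=np.load('pics/w6.npz');o=dict(tcp_pos=f['pos'],orientation=f['ori'])
for x in pinmeas(f['p'],f['d'],o): print(*x)
print(f['pos'])
f=np.load('pics/w5.npz');o=dict(tcp_pos=f['pos'],orientation=f['ori'])
for x in pinmeas(f['p'],f['d'],o)[:5]: print(*x)
E
```

```text
handle 145 [ 0.506  -0.1305  0.0999]
handle 190 [ 0.4869 -0.1311  0.1001]
shank 5 [ 0.5602 -0.1284  0.0948]
shank 30 [ 0.552  -0.1286  0.0948]
shank 60 [ 0.5416 -0.129   0.0949]
edge 5 233 270 [ 0.5633 -0.1275  0.0948] 0.0137
edge 20 234 270 [ 0.5585 -0.1278  0.0948] 0.0135
edge 40 234 270 [ 0.5519 -0.128   0.0948] 0.0137
edge 60 234 270 [ 0.545  -0.1282  0.0948] 0.014
edge 80 235 270 [ 0.5379 -0.1286  0.0948] 0.0139
[ 0.45632917 -0.1302364   0.07436622]
handle 145 [ 0.5065 -0.1283  0.062 ]
handle 190 [ 0.4877 -0.129   0.062 ]
shank 5 [ 0.5597 -0.1261  0.0571]
shank 30 [ 0.5516 -0.1264  0.0571]
shank 60 [ 0.5414 -0.1267  0.0571]
```

```bash
python3 - <<'E'
from h import *
plan([.3915,.1088,.0745],.117+np.pi,8)
E
```

```text
clock 9.7 tcp [ 0.4578 -0.1305  0.0753] rv total [-0.003 -0.001 -0.083] F [ 0.5 -0.1 -2.1] w 0.0167
[-30.2   7.3   0. ] [-0.   -0.   -0.01]
[-30.3   6.9   0.1] [-0.   -0.   -0.01]
[-30.3   6.6   0.1] [-0.   -0.   -0.01]
[-30.4   6.3   0.1] [-0.   -0.   -0.01]
[-30.5   6.    0.1] [-0.   -0.   -0.01]
[-30.5   5.7   0.1] [-0.   -0.   -0.01]
[-30.6   5.4   0.1] [-0.   -0.   -0.01]
[-30.6   5.1   0.1] [-0.   -0.   -0.01]
```

Emit:
servo_tool:
  increments: [-24,15,-2,0,0,-0.01,10,-30,14,-2,0,0,-0.01,10,-34,10,0,0,0,-0.01,10,-36,6,0,0,0,-0.01,10,-36,2,0,0,0,-0.01,10,-36,1,0,0,0,-0.01,10,-30,1,0,0,0,-0.01,10,-16,0,0,0,0,-0.01,10]

```text
clock: 10.7
tcp_pos: [0.3909, 0.1104, 0.0774]
orientation: [-2.347, 2.087, -0.0]
contact_force: [0.3, -0.9, -2.2]
grip_width: 0.0169
```

```bash
python3 - <<'E'
from h import *
for i in range(2): p,d=grab_frame('top')
np.savez('pics/t7.npz',p=p,d=d)
crop(p,125,290,120,230,4.5,'t7.png')
o=get_obs();print(o['joints'].round(2),abs(o['qvel']).max())
p,d=grab_frame('wrist');np.savez('pics/w7.npz',p=p,d=d,pos=o['tcp_pos'],ori=o['orientation'])
for x in pinmeas(p,d,o): print(*x)
plan([.3915,.1088,.0615],.117+np.pi,2)
E
```

```text
[-0.06  0.31 -0.42  2.28  0.23  0.58 -2.1 ] 0.034932368395144936
handle 145 [0.4405 0.1141 0.1031]
handle 190 [0.4214 0.1119 0.1032]
shank 5 [0.4943 0.1207 0.098 ]
shank 30 [0.4862 0.1199 0.098 ]
shank 60 [0.4759 0.1186 0.098 ]
edge 5 233 270 [0.4973 0.1219 0.098 ] 0.0137
edge 20 234 270 [0.4925 0.1212 0.098 ] 0.0135
edge 40 234 270 [0.486  0.1204 0.098 ] 0.0137
edge 60 234 270 [0.4791 0.1196 0.098 ] 0.014
edge 80 235 270 [0.4721 0.1186 0.098 ] 0.0139
clock 10.85 tcp [0.391  0.1089 0.0773] rv total [ 0.    -0.    -0.001] F [-0.2 -1.4 -1.1] w 0.0167
[ 0.1 -0.2  7.9] [ 0.    -0.    -0.001]
[ 0.1 -0.2  7.9] [ 0.    -0.    -0.001]
```

View pics/t7.png

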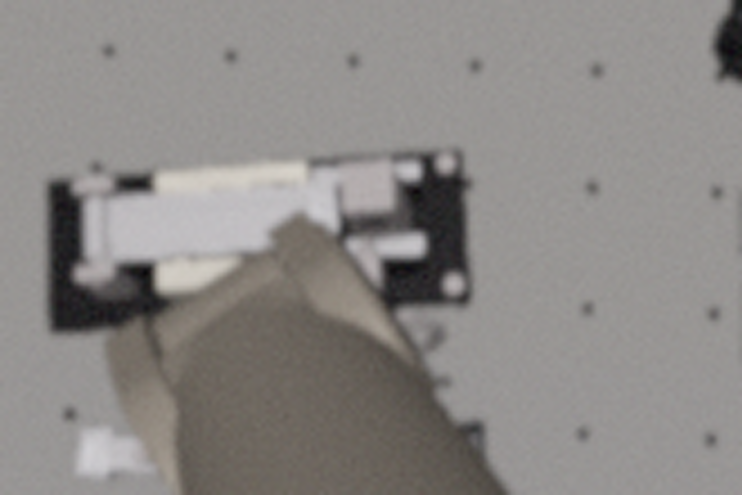

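```bash
python3 - <<'E'
from h import *
print(np.load('pics/w7.npz')['pos'])
L=[]
for i in range(6):
    o=get_obs();L.append(np.r_[o['tcp_pos'],o['orientation']]);print(L[-1].round(4)); P=grab_frame('wrist')
print(np.mean(L,0).round(4)); np.savez('pics/w8.npz',p=P[0],d=P[1],pos=np.mean(L,0)[:3])
E
```

```text
[0.39111557 0.11027781 0.07745086]
[ 3.9100e-01  1.0890e-01  7.7300e-02  2.3459e+00 -2.0892e+00  2.0000e-04]
[ 3.9100e-01  1.0810e-01  7.7200e-02  2.3439e+00 -2.0906e+00  3.0000e-04]
[ 3.9100e-01  1.0770e-01  7.7100e-02  2.3428e+00 -2.0917e+00  3.0000e-04]
[ 3.9100e-01  1.0760e-01  7.7200e-02  2.3423e+00 -2.0923e+00  3.0000e-04]
[ 3.9110e-01  1.0770e-01  7.7200e-02  2.3424e+00 -2.0925e+00  3.0000e-04]
[ 3.9110e-01  1.0780e-01  7.7200e-02  2.3426e+00 -2.0924e+00  3.0000e-04]
[ 3.9100e-01  1.0790e-01  7.7200e-02  2.3433e+00 -2.0914e+00  3.0000e-04]
```

```bash
cat >> h.py <<'E'
S=np.array([.5548,.1268]);YAW=.117
EX=np.array([np.cos(YAW),np.sin(YAW)]);EY=np.array([-np.sin(YAW),np.cos(YAW)])
def infix(q): q=np.asarray(q);return np.array([(q[:2]-S)@EX,(q[:2]-S)@EY])*1000
E
python3 - <<'E'
from h import *
o=get_obs();p,d=grab_frame('wrist')
M=R.from_rotvec(o['orientation']).as_matrix();print('tool x',M[:,0],'yaw',np.arctan2(M[0,0],-M[1,0]),o['tcp_pos'],infix(o['tcp_pos']))
for x in pinmeas(p,d,o): 
    q=x[2] if x[0]!='edge' else x[4]; print(x[0],x[1],q,infix(q))
# recheck stud in w3
f=np.load('pics/w3.npz');o3=dict(tcp_pos=f['pos'],orientation=f['ori']);M=R.from_rotvec(o3['orientation']).as_matrix();print('w3 yaw',np.arctan2(M[0,0],-M[1,0]))
g=f['p'].astype(int).sum(2)
P=cloud('wrist',f['d'],o3)
for r in (118,124,130,136):
    k=np.where((P[r,:,2]>.1)&(np.hypot(P[r,:,0]-.5548,P[r,:,1]-.1268)<.03))[0]
    a=ray('wrist',[(k.min()-.5,r),(k.max()+.5,r)],.105,o3);print(r,k.min(),k.max(),infix(a[0]),infix(a[1]))
for c in (280,288,295,300):
    k=np.where((P[:,c,2]>.1)&(np.hypot(P[:,c,0]-.5548,P[:,c,1]-.1268)<.03))[0]
    a=ray('wrist',[(c,k.min()-.5),(c,k.max()+.5)],.105,o3);print(c,k.min(),k.max(),infix(a[0]),infix(a[1]))
E
```

```text
tool x [ 1.12759995e-01 -9.93622179e-01  3.86677316e-04] yaw 0.11300033514111152 [0.39110814 0.10802194 0.07724868] [-164.76476752    0.45860453]
handle 145 [0.4405 0.1117 0.1028] [-115.28123771   -1.65415575]
handle 190 [0.4215 0.1095 0.103 ] [-134.40815364   -1.62118332]
shank 5 [0.4944 0.1181 0.0977] [-61.00264283  -1.58983262]
shank 30 [0.4862 0.1172 0.0978] [-69.25164185  -1.52646697]
shank 60 [0.4759 0.116  0.0978] [-79.62130378  -1.51591049]
edge 5 [0.4973 0.1192 0.0978] [-57.99406268  -0.8358794 ]
edge 20 [0.4926 0.1185 0.0978] [-62.74364348  -0.98244745]
edge 40 [0.486  0.1177 0.0978] [-69.39190788  -1.00653867]
edge 60 [0.4792 0.117  0.0978] [-76.22713163  -0.9079669 ]
edge 80 [0.4722 0.116  0.0978] [-83.296008    -1.08399747]
w3 yaw 0.10861577822625028
118 274 306 [ 9.36124094 15.29816339] [  9.09474641 -15.39329521]
124 274 305 [ 3.90421696 15.2457941 ] [  3.64416341 -14.68412263]
130 274 305 [-1.61495999 15.19282834] [ -1.87666897 -14.90753936]
136 274 305 [-7.19735782 15.13925587] [ -7.46074322 -15.13351534]
280 112 144 [15.15195445  9.34575592] [-15.27010031   8.86300092]
288 112 144 [15.08778754  1.95060027] [-15.33654883   1.23298051]
295 112 144 [15.03164068 -4.52025515] [-15.39469215  -5.44338764]
300 112 144 [14.99153531 -9.14234857] [-15.4362236  -10.21227935]
```

Emit:
servo_tool:
  increments: [-0.5,0,5,0,0,-0.002,10,-0.5,0,5,0,0,-0.002,10,0,0,4,0,0,0,10,0,0,1.8,0,0,0,10,0,0,0,0,0,0,10,0,0,0,0,0,0,10,0,0,0,0,0,0,10,0,0,0,0,0,0,10]

```text
clock: 12.2
tcp_pos: [0.391, 0.11, 0.0616]
orientation: [-2.349, 2.086, -0.0]
contact_force: [0.3, 0.1, -1.4]
grip_width: 0.0166
```

```bash
python3 - <<'E'
from h import *
o=get_obs();p,d=grab_frame('wrist')
print(o['clock'],o['tcp_pos'],infix(o['tcp_pos']),o['contact_force'])
for x in pinmeas(p,d,o): 
    q=x[2] if x[0]!='edge' else x[4]; print(x[0],x[1],q,infix(q))
cv2.imwrite('pics/w9.png',cv2.resize(p[:,:,::-1],(800,600)))
p,d=grab_frame('top');crop(p,125,290,120,230,4.5,'t9.png')
E
```

```text
12.2 [0.39098068 0.10999026 0.06161639] [-164.66159561    2.42834409] [ 0.34273021  0.07771754 -1.42131996]
handle 145 [0.4403 0.1139 0.0873] [-115.22305723    0.55415017]
handle 190 [0.4213 0.1117 0.0874] [-134.34997316    0.5871226 ]
shank 5 [0.4941 0.1207 0.0821] [-60.99708538   1.02741195]
shank 30 [0.486  0.1197 0.0822] [-69.15844139   0.97978794]
shank 60 [0.4757 0.1185 0.0821] [-79.52810332   0.99034442]
edge 5 [0.4971 0.1218 0.0822] [-57.88918889   1.76969184]
edge 20 [0.4924 0.121  0.0822] [-62.65044302   1.52380746]
edge 40 [0.4858 0.1203 0.0822] [-69.2870341    1.59903258]
edge 60 [0.479  0.1195 0.0822] [-76.13393117   1.59828801]
edge 80 [0.472  0.1184 0.0822] [-83.21448087   1.32294111]
```

View pics/t9.png

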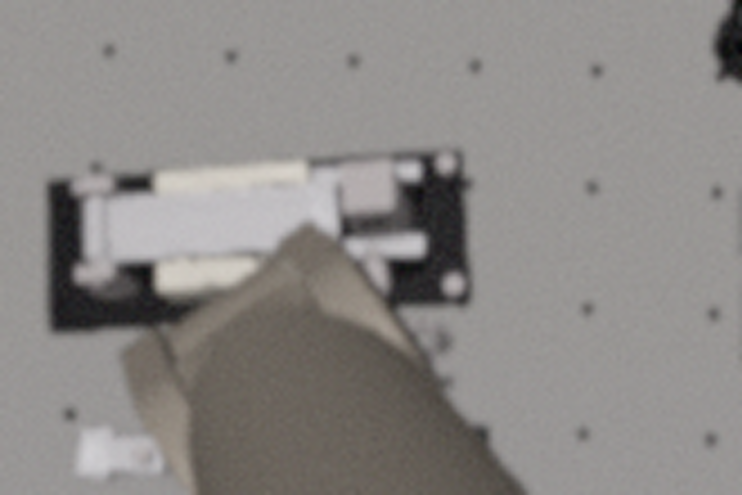

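View pics/w9.png

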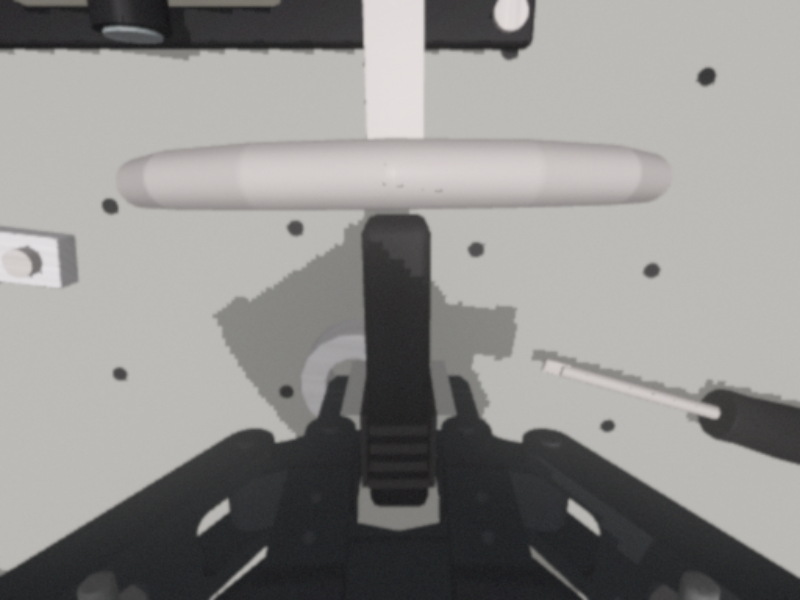

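```bash
python3 - <<'E'
from h import *
for i in range(5):
    o=get_obs();M=R.from_rotvec(o['orientation']).as_matrix();print(round(o['clock'],2),o['tcp_pos'].round(4),infix(o['tcp_pos']).round(2),np.arctan2(M[0,0],-M[1,0]).round(4),o['joints'].round(4));grab_frame('scene')
E
```

```text
12.3 [0.3909 0.11   0.0616] [-164.69    2.44] 0.1187 [-0.0797  0.3468 -0.399   2.2891  0.2574  0.5456 -2.1307]
12.35 [0.391  0.11   0.0615] [-164.69    2.4 ] 0.1187 [-0.0797  0.3468 -0.399   2.2891  0.2575  0.5456 -2.1306]
12.4 [0.3909 0.11   0.0615] [-164.72    2.44] 0.1187 [-0.0797  0.3468 -0.3991  2.2892  0.2574  0.5456 -2.1307]
12.45 [0.3909 0.11   0.0615] [-164.69    2.43] 0.1188 [-0.0797  0.3468 -0.399   2.2891  0.2574  0.5456 -2.1306]
12.5 [0.3909 0.11   0.0615] [-164.72    2.44] 0.1188 [-0.0797  0.3469 -0.399   2.2891  0.2575  0.5456 -2.1307]
```

Emit:
servo_tool:
  increments: [1.5,0,0,0,0,0.001,10,0,0,0,0,0,0,10,0,0,0,0,0,0,10,0,-5,0,0,0,0,10,0,-5,0,0,0,0,10,0,-4,0,0,0,0,10,0,-4,0,0,0,0,10,0,0,0,0,0,0,10]

```text
clock: 13.55
tcp_pos: [0.4093, 0.1107, 0.0615]
orientation: [-2.348, 2.087, -0.0]
contact_force: [0.2, 0.0, -2.7]
grip_width: 0.0165
```

```bash
cat >> h.py <<'E'
def st():
    o=get_obs();M=R.from_rotvec(o['orientation']).as_matrix();f=o['contact_force']
    print(round(o['clock'],2),o['tcp_pos'].round(4),'fix',infix(o['tcp_pos']).round(2),'yaw',np.arctan2(M[0,0],-M[1,0]).round(4),'F',f.round(1),'Ffix',round(f[:2]@EX,1),round(f[:2]@EY,1),'M',o['moment'].round(2),'w',round(o['grip_width'],4));return o
E
python3 - <<'E'
from h import *
for i in range(3):
    o=st(); p,d=grab_frame('wrist')
for x in pinmeas(p,d,o): 
    q=x[2] if x[0]!='edge' else x[4]; print(x[0],x[1],q,infix(q))
E
```

```text
13.55 [0.4093 0.1107 0.0615] fix [-146.36    1.04] yaw 0.1176 F [ 0.2  0.  -2.7] Ffix 0.2 -0.0 M [-0.01  0.14  0.02] w 0.0165
13.6 [0.409  0.1106 0.0615] fix [-146.68    0.96] yaw 0.1176 F [ 0.3  1.  -1.1] Ffix 0.5 0.9 M [-0.02  0.17 -0.01] w 0.0165
13.65 [0.4088 0.1106 0.0614] fix [-146.89    0.92] yaw 0.1178 F [ 0.2  0.  -1.6] Ffix 0.2 0.0 M [0.01 0.09 0.05] w 0.0168
handle 145 [0.4581 0.1145 0.087 ] [-97.47471047  -0.92780364]
handle 190 [0.4392 0.1122 0.0871] [-116.51398339   -1.00582087]
shank 5 [0.512  0.1211 0.082 ] [-43.17276893  -0.66484786]
shank 30 [0.5038 0.1202 0.082 ] [-51.42176795  -0.6014822 ]
shank 60 [0.4936 0.119  0.082 ] [-61.69211355  -0.60259905]
edge 5 [0.515  0.1221 0.082 ] [-4.00765458e+01 -2.18842939e-02]
edge 20 [0.5102 0.1215 0.082 ] [-44.91376958  -0.05746269]
edge 40 [0.5036 0.1207 0.082 ] [-51.56203399  -0.0815539 ]
edge 60 [0.4969 0.1198 0.082 ] [-58.32128805  -0.19328812]
edge 80 [0.4898 0.119  0.082 ] [-65.46613411  -0.15901271]
```

Emit:
servo_tool:
  increments: [0,-3,0,0,0,0,10,0,-3,0,0,0,0,10,0,-3,0,0,0,0,10,0,-3,0,0,0,0,10,0,-4,0,0,0,0,10,0,-4,0,0,0,0,10,0,-4,0,0,0,0,10,0,0,0,0,0,0,10]

```text
clock: 14.7
tcp_pos: [0.4332, 0.1135, 0.0615]
orientation: [-2.348, 2.087, -0.0]
contact_force: [0.4, -0.0, -1.6]
grip_width: 0.0166
```

```bash
python3 - <<'E'
from h import *
st()
E
```

```text
14.7 [0.4332 0.1135 0.0615] fix [-122.35    1.01] yaw 0.1176 F [ 0.4 -0.  -1.6] Ffix 0.4 -0.0 M [-0.02  0.15  0.02] w 0.0166
```

Emit:
servo_tool:
  increments: [0,-4,0,0,0,0,10,0,-5,0,0,0,0,10,0,-5,0,0,0,0,10,0,-5,0,0,0,0,10,0,-5,0,0,0,0,10,0,-3,0,0,0,0,10,0,-2,0,0,0,0,10,0,0,0,0,0,0,10]

```text
clock: 15.7
tcp_pos: [0.4616, 0.1169, 0.0615]
orientation: [-2.348, 2.087, -0.0]
contact_force: [0.5, -1.2, -1.2]
grip_width: 0.0168
```

```bash
python3 - <<'E'
from h import *
o=st(); p,d=grab_frame('wrist');np.savez('pics/w10.npz',p=p,d=d,pos=o['tcp_pos'],ori=o['orientation'])
cv2.imwrite('pics/w10.png',cv2.resize(p[:,:,::-1],(800,600)))
E
```

```text
15.7 [0.4616 0.1169 0.0615] fix [-93.69   1.  ] yaw 0.1178 F [ 0.5 -1.2 -1.2] Ffix 0.4 -1.2 M [ 0.02  0.14 -0.  ] w 0.0168
```

View pics/w10.png

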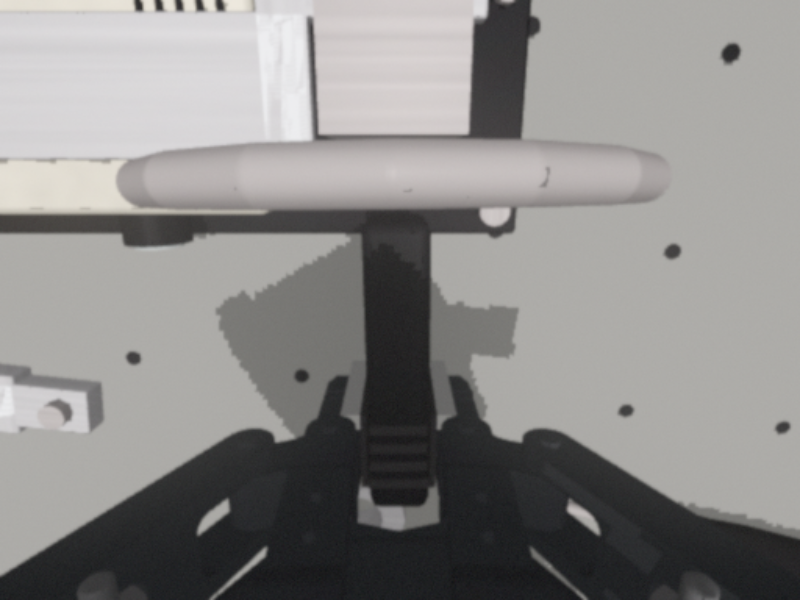

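The pin is in and centred on the stud (stud columns 317–470, pin at about 397), with about 4 mm left to go. I'll press home in small steps.

Emit:
servo_tool:
  increments: [0,-1,0,0,0,0,10,0,-1,0,0,0,0,10,0,-1,0,0,0,0,10,0,-1,0,0,0,0,10,0,-1,0,0,0,0,10,0,-0.5,0,0,0,0,10,0,0,0,0,0,0,10,0,0,0,0,0,0,10]

```text
clock: 16.75
tcp_pos: [0.467, 0.1175, 0.0615]
orientation: [2.348, -2.087, -0.0]
contact_force: [0.2, -0.9, -2.0]
grip_width: 0.0164
```

```bash
python3 - <<'E'
from h import *
st()
E
```

```text
16.75 [0.467  0.1175 0.0615] fix [-88.29   0.99] yaw 0.1178 F [ 0.2 -0.9 -2. ] Ffix 0.1 -0.9 M [ 0.    0.14 -0.04] w 0.0164
```

Emit:
servo_tool:
  increments: [0,-1,0,0,0,0,10,0,-1,0,0,0,0,10,0,-1,0,0,0,0,10,0,-0.5,0,0,0,0,10,0,0,0,0,0,0,10,0,0,0,0,0,0,10,0,0,0,0,0,0,10,0,0,0,0,0,0,10]

```text
clock: 17.75
tcp_pos: [0.4687, 0.1177, 0.0611]
orientation: [2.347, -2.084, -0.002]
contact_force: [-6.0, -0.5, 2.4]
grip_width: 0.0165
```

```bash
python3 - <<'E'
from h import *
st()
E
```

```text
17.75 [0.4687 0.1177 0.0611] fix [-86.56   0.98] yaw 0.1182 F [-6.  -0.5  2.4] Ffix -6.1 0.2 M [-0.02  1.09 -0.02] w 0.0165
```

Emit:
servo_tool:
  increments: [0,-1,0,0,0,0,10,0,-1,0,0,0,0,10,0,0,0,0,0,0,10,0,0,0,0,0,0,10,0,0,0,0,0,0,10,0,0,0,0,0,0,10,0,0,0,0,0,0,10,0,0,0,0,0,0,10]

```text
clock: 18.75
tcp_pos: [0.4687, 0.1175, 0.0607]
orientation: [2.344, -2.082, -0.005]
contact_force: [-11.4, -0.4, 4.8]
grip_width: 0.017
```

```bash
python3 - <<'E'
from h import *
o=st(); p,d=grab_frame('wrist');np.savez('pics/w11.npz',p=p,d=d,pos=o['tcp_pos'],ori=o['orientation'])
cv2.imwrite('pics/w11.png',cv2.resize(p[:,:,::-1],(800,600)))
P=cloud('wrist',d,o)
for r in range(60,150,4): print(r,infix(P[r,253]).round(1),P[r,253,2].round(4),p[r,253])
p,d=grab_frame('scene');crop(p,220,370,170,330,4,'s11.png')
E
```

```text
18.75 [0.4687 0.1175 0.0607] fix [-86.59   0.84] yaw 0.1185 F [-11.4  -0.4   4.8] Ffix -11.4 1.0 M [-0.02  1.94 -0.04] w 0.017
60 [-0.9 -0.5] 0.1058 [208 203 203]
64 [-1.8 -0.5] 0.1044 [214 209 208]
68 [-3.  -0.5] 0.105 [210 204 204]
72 [-4.2 -0.5] 0.1059 [208 202 202]
76 [-5.3 -0.5] 0.1048 [206 199 200]
80 [-6.4 -0.5] 0.105 [213 207 206]
84 [-7.6 -0.5] 0.1046 [209 203 202]
88 [-8.8 -0.5] 0.1056 [207 201 200]
92 [-9.9 -0.5] 0.1049 [196 190 188]
96 [-12.1  -0.8] 0.2028 [161 155 155]
100 [-12.1  -0.8] 0.2028 [175 169 168]
104 [-12.1  -0.8] 0.2028 [185 178 178]
108 [-12.1  -0.8] 0.2028 [193 187 186]
112 [-12.1  -0.8] 0.2028 [199 192 191]
116 [-12.1  -0.8] 0.2028 [200 195 194]
120 [-12.1  -0.8] 0.2028 [193 187 186]
124 [-12.1  -0.8] 0.2028 [185 179 179]
128 [-12.1  -0.8] 0.2028 [175 169 168]
132 [-12.1  -0.8] 0.2028 [160 154 154]
136 [-12.1  -0.8] 0.2028 [140 135 134]
140 [-28.4  -0.4] 0.077 [54 51 50]
144 [-29.   -0.4] 0.0848 [54 52 54]
148 [-30.3  -0.4] 0.0864 [60 58 56]
```

View pics/w11.png

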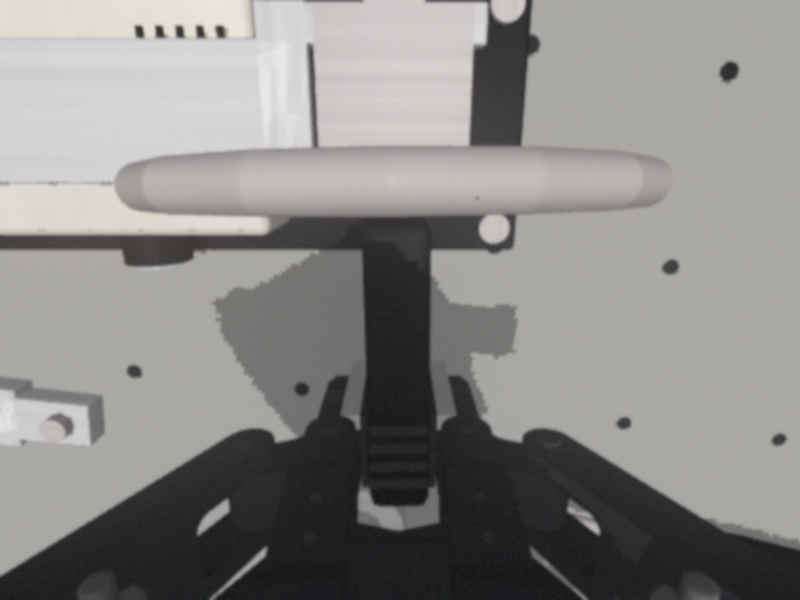

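View pics/s11.png

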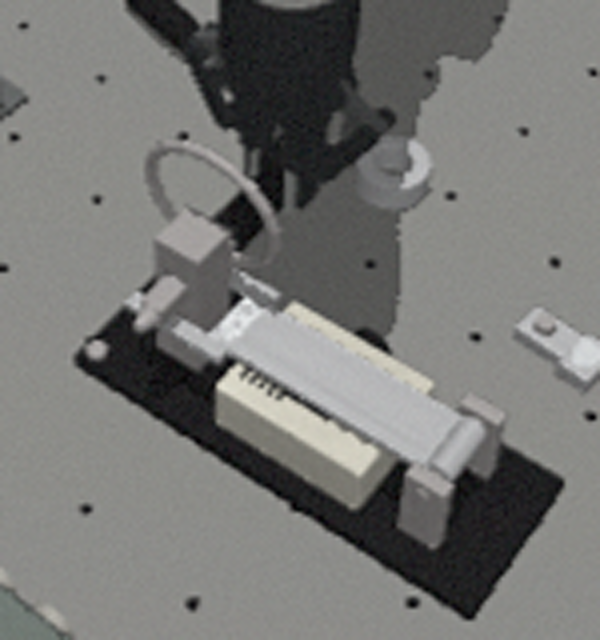

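The handle's front edge measures at fixture x of about -28.2, so the shoulder 13 mm ahead is at -15, which is home. The tip shows beyond the stud and the ring stands up. I'll relax the push, release and rise.

Emit:
servo_tool:
  increments: [0,1.5,0,0,0,0,10,0,1.5,0,0,0,0,10,0,0,0,0,0,0,10,0,0,0,0,0,0,25,0,0,0,0,0,0,45,0,0,0,0,0,0,45,0,0,-4,0,0,0,45,0,0,-10,0,0,0,45]

```text
clock: 19.85
tcp_pos: [0.4694, 0.1178, 0.0758]
orientation: [2.348, -2.086, -0.0]
contact_force: [-0.2, -0.4, 0.4]
grip_width: 0.0449
```

```bash
python3 - <<'E'
from h import *
o=st(); p,d=grab_frame('wrist')
cv2.imwrite('pics/w12.png',cv2.resize(p[:,:,::-1],(800,600)))
P=cloud('wrist',d,o)
for r in range(140,210,8): print(r,infix(P[r,253]).round(1),P[r,253,2].round(4),p[r,253])
E
```

```text
19.85 [0.4694 0.1178 0.0758] fix [-85.89   1.  ] yaw 0.1179 F [-0.2 -0.4  0.4] Ffix -0.2 -0.3 M [-0.04 -0.07  0.  ] w 0.0449
140 [-20.2  -0.6] 0.1543 [110 104 105]
148 [-32.3  -0.2] 0.0848 [64 61 60]
156 [-35.9  -0.2] 0.0854 [54 51 51]
164 [-39.5  -0.2] 0.0855 [43 41 41]
172 [-43.3  -0.2] 0.0853 [44 42 42]
180 [-47.4  -0.2] 0.0841 [39 35 37]
188 [-51.   -0.2] 0.0849 [39 39 37]
196 [-54.8  -0.2] 0.0851 [37 35 35]
204 [-59.4  -0.2] 0.0835 [33 31 33]
```

View pics/w12.png

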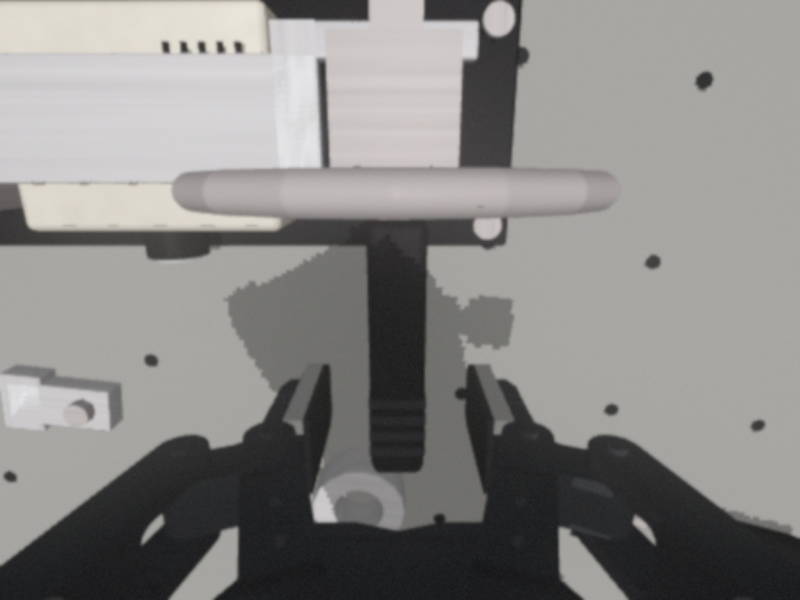

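Emit:
servo_tool:
  increments: [0,0,-18,0,0,0,45,0,0,-18,0,0,0,0,0,0,-18,0,0,0,0,0,0,-18,0,0,0,0,0,0,0,0,0,0,0,0,-12,0,0,0,0,0,0,-12,0,0,0,0,0,0,0,0,0,0,0,0]

```text
clock: 20.9
tcp_pos: [0.4944, 0.1208, 0.1469]
orientation: [-2.348, 2.087, 0.001]
contact_force: [-1.0, 0.0, -0.3]
grip_width: -0.0
```

```bash
python3 - <<'E'
from h import *
o=st(); p,d=grab_frame('wrist')
cv2.imwrite('pics/w13.png',cv2.resize(p[:,:,::-1],(800,600)))
P=cloud('wrist',d,o)
for r in range(120,200,4): print(r,infix(P[r,253]).round(1),P[r,253,2].round(4),p[r,253])
E
```

```text
20.9 [0.4944 0.1208 0.1469] fix [-60.72   1.11] yaw 0.1173 F [-1.   0.  -0.3] Ffix -1.0 0.1 M [-0.01  0.03  0.02] w -0.0
120 [2.1 0.1] 0.1052 [206 201 199]
124 [-0.3  0.1] 0.105 [208 202 202]
128 [-2.6  0.1] 0.1052 [209 203 203]
132 [-5.   0.1] 0.1057 [205 199 199]
136 [-7.3  0.1] 0.1062 [207 202 201]
140 [-9.9  0.1] 0.1047 [204 198 198]
144 [-12.2   0.1] 0.1061 [157 152 151]
148 [-14.9   0.1] 0.1045 [141 135 135]
152 [-20.2   0.2] 0.0871 [142 137 137]
156 [-23.2   0.2] 0.0856 [139 134 134]
160 [-29.3   0.3] 0.0686 [60 59 58]
164 [-30.1   0.3] 0.0796 [56 55 55]
168 [-32.4   0.2] 0.0823 [52 52 53]
172 [-18.8  -0.1] 0.1533 [99 96 97]
176 [-19.9  -0.2] 0.1569 [133 128 128]
180 [-21.6  -0.2] 0.1576 [145 139 139]
184 [-23.7  -0.1] 0.1569 [128 123 122]
188 [-46.3   0.3] 0.0856 [50 46 48]
192 [-50.    0.3] 0.0829 [45 44 44]
196 [-53.1   0.3] 0.083 [45 44 44]
```

View pics/w13.png

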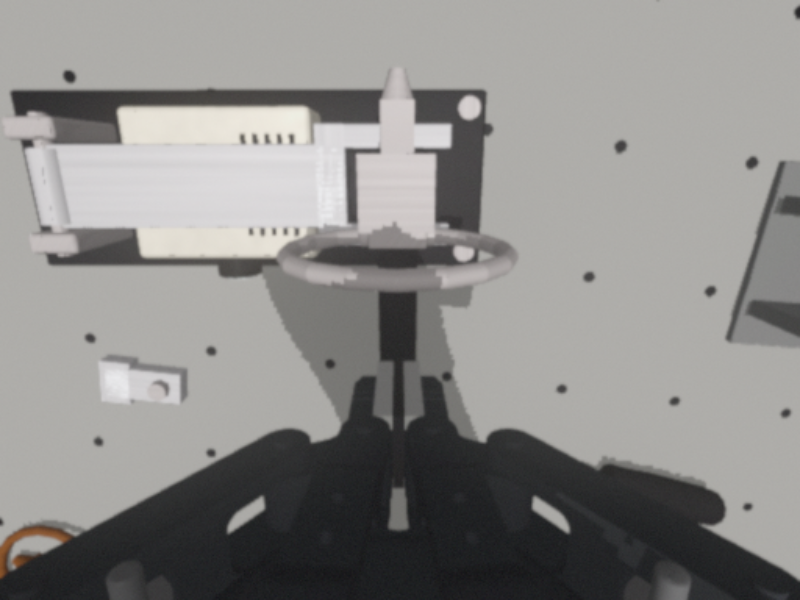

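Emit:
servo_tool:
  increments: [1,-20,0,0,0,0,0,0,-8,0,0,0,0,0,0,-8,0,0,0,0,0,0,-8,1,0,0,0,0,0,-8,2,0,0,0,0,0,-8,3,0,0,0,0,0,-6,3,0,0,0,0,0,0,0,0,0,0,0]

```text
clock: 21.95
tcp_pos: [0.5593, 0.1274, 0.1381]
orientation: [2.348, -2.087, -0.001]
contact_force: [-0.3, 0.3, -0.6]
grip_width: 0.0
```

```bash
python3 - <<'E'
from h import *
o=st(); p,d=grab_frame('wrist')
cv2.imwrite('pics/w14.png',cv2.resize(p[:,:,::-1],(800,600)))
p,d=grab_frame('scene');crop(p,220,370,150,300,4,'s14.png')
E
```

```text
21.95 [0.5593 0.1274 0.1381] fix [4.5 0.1] yaw 0.1177 F [-0.3  0.3 -0.6] Ffix -0.2 0.4 M [-0.04  0.06  0.01] w 0.0
```

View pics/w14.png

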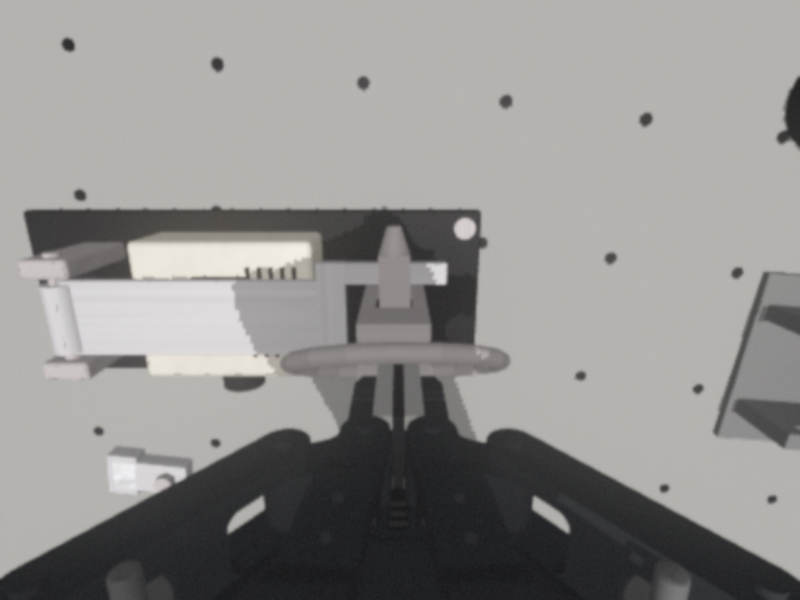

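View pics/s14.png

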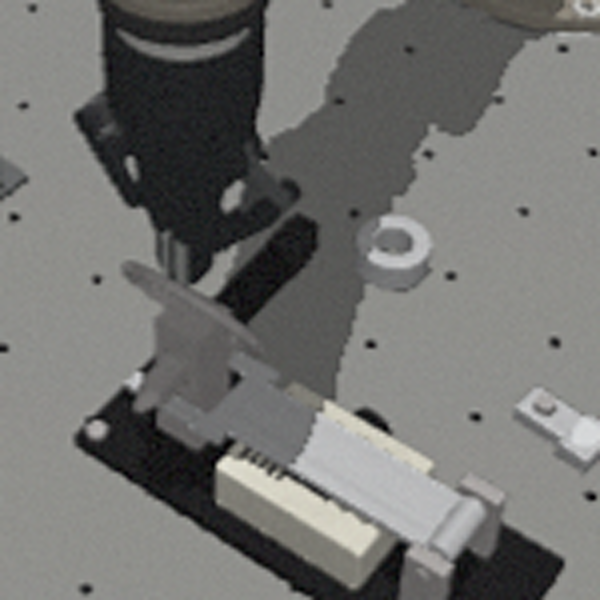

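Emit:
servo_tool:
  increments: [0,-7,4,0,0,0,0,0,-7,5,0,0,0,0,0,-6,6,0,0,0,0,0,-5,5,0,0,0,0,0,-4,4,0,0,0,0,0,0,0,0,0,0,0,0,0,0,0,0,0,0,0,0,0,0,0,0,0]

```text
clock: 23.05
tcp_pos: [0.5879, 0.1308, 0.1148]
orientation: [-2.348, 2.086, -0.001]
contact_force: [0.2, -0.0, 0.3]
grip_width: -0.0001
```

```bash
python3 - <<'E'
from h import *
o=st(); p,d=grab_frame('wrist')
cv2.imwrite('pics/w15.png',cv2.resize(p[:,:,::-1],(800,600)))
p,d=grab_frame('scene');crop(p,220,370,150,300,4,'s15.png')
E
```

```text
23.05 [0.5879 0.1308 0.1148] fix [33.38  0.12] yaw 0.1179 F [ 0.2 -0.   0.3] Ffix 0.2 -0.1 M [-0.01 -0.01  0.01] w -0.0001
```

View pics/w15.png

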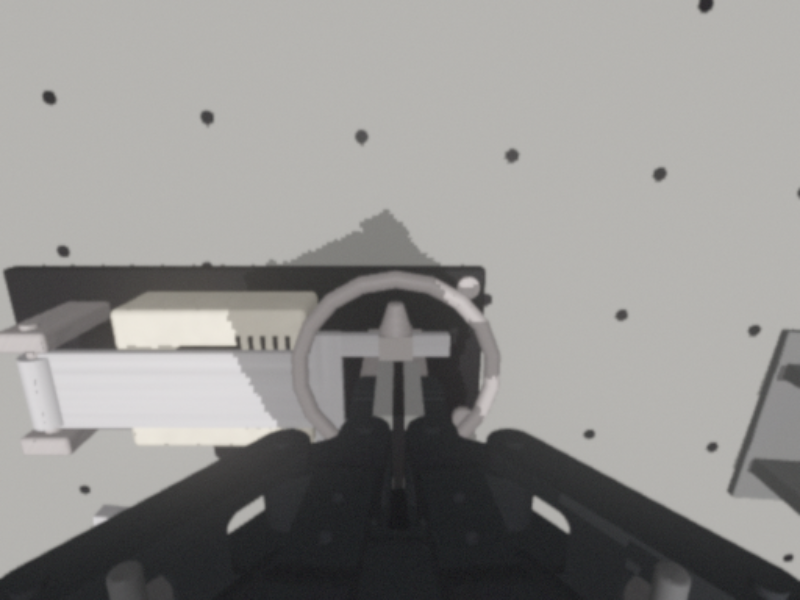

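View pics/s15.png

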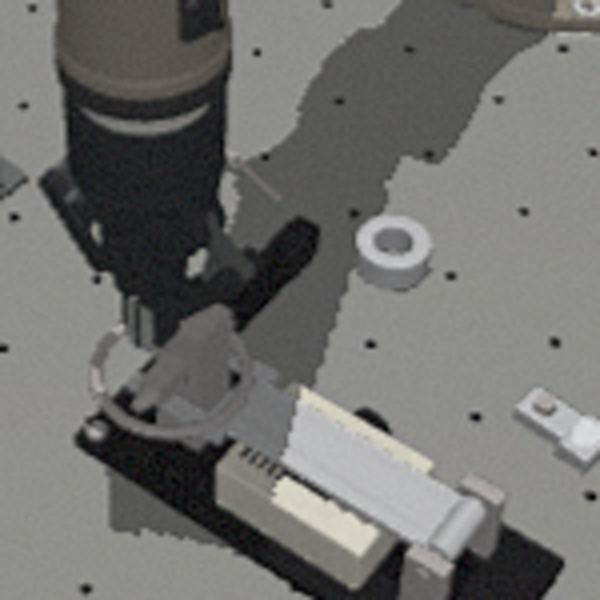

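The ring has snapped down around the stud and the pin's end. I'll rise straight up, back off and check.

Emit:
servo_tool:
  increments: [0,0,-20,0,0,0,0,0,0,-25,0,0,0,0,0,8,-25,0,0,0,0,0,20,-25,0,0,0,0,0,25,-20,0,0,0,0,0,25,-15,0,0,0,0,0,10,-5,0,0,0,0,0,0,0,0,0,0,0]

```text
clock: 24.15
tcp_pos: [0.5007, 0.1205, 0.2504]
orientation: [-2.347, 2.086, -0.002]
contact_force: [-0.1, 0.1, 0.4]
grip_width: -0.0002
```

```bash
python3 - <<'E'
from h import *
grab_frame('top')
o=st(); p,d=grab_frame('wrist')
cv2.imwrite('pics/w16.png',cv2.resize(p[:,:,::-1],(800,600)))
P=cloud('wrist',d,o)
# ring pixel heights: annulus about expected ring centre (fix x -20+40.25+..., y 0)
v=(P[...,:2]-S);fx=v@EX*1000;fy=v@EY*1000;z=P[...,2]*1000
rr=np.hypot(fx-(-20+80.5-42),fy)
k=(rr>39.5)&(rr<44.5)&(z>65)&(z<110)
for lo,hi in ((-20,-5),(-5,10),(10,25),(25,40),(40,50),(50,66)):
    q=k&(fx>=lo)&(fx<hi)&((abs(fy)>20)|(fx>40)); print(lo,hi,q.sum(),np.median(z[q]) if q.any() else None)
k=(abs(fy)<6)&(fx<-25)&(fx>-110)&(z>60)&(z<100);print('handle fx',fx[k].min(),fx[k].max(),'top z front/back',np.median(z[k&(fx>-45)]),np.median(z[k&(fx<-80)]))
k=(abs(fy)<5)&(fx>45)&(fx<75)&(z>60);print('tip to',np.percentile(fx[k],[2,98]))
for f_ in (40,80,120,150):
    k=(abs(fx)<8)&(abs(fy-f_)<5);print('bar',f_,np.median(z[k]))
p,d=grab_frame('scene');cv2.imwrite('pics/s16.png',cv2.resize(p[:,:,::-1],(800,600)))
p,d=grab_frame('top');cv2.imwrite('pics/t16.png',cv2.resize(p[:,:,::-1],(800,600)))
E
```

```text
24.2 [0.5009 0.1204 0.2498] fix [-54.26  -0.09] yaw 0.1176 F [-0.  -0.5 -0.2] Ffix -0.1 -0.5 M [ 0.01 -0.06 -0.  ] w -0.0
-20 -5 176 76.91084975726667
-5 10 150 77.07115368252315
10 25 148 76.92159293983889
25 40 155 76.95522150242078
40 50 127 76.93852946297058
50 66 321 76.92412577877533
handle fx -109.99635556827808 -28.14232270101203 top z front/back 85.4075220749248 85.73344207549843
tip to [45.34089735 62.95397956]
bar 40 75.63887614773179
bar 80 56.117713820960866
bar 120 56.01687457121832
bar 150 55.993701241975
```

View pics/w16.png

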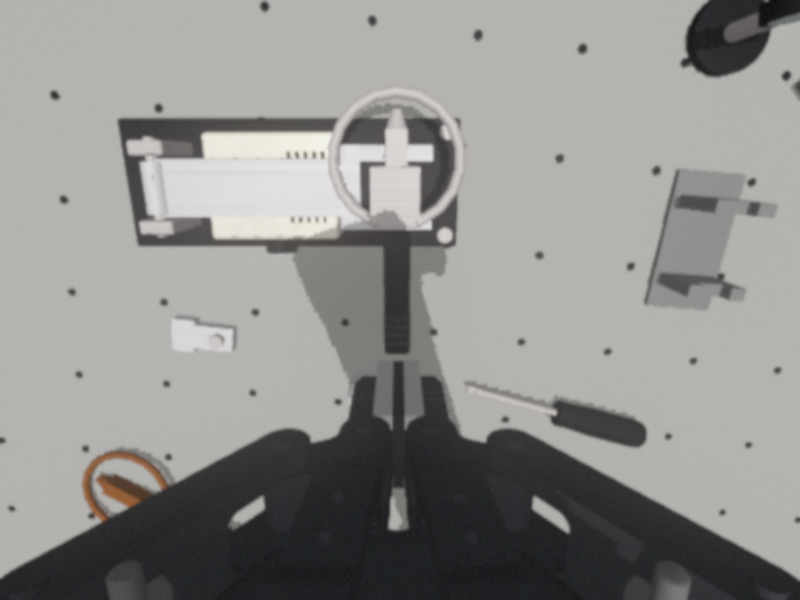

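View pics/s16.png

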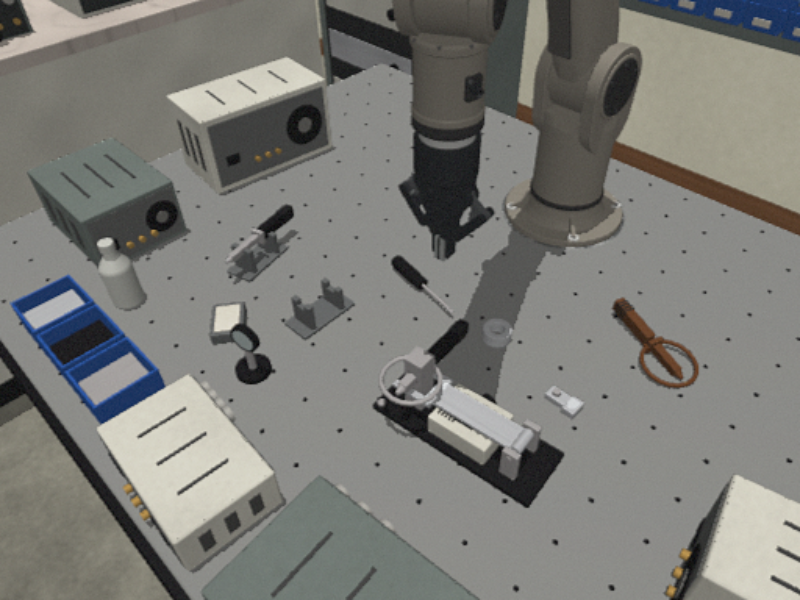

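View pics/t16.png

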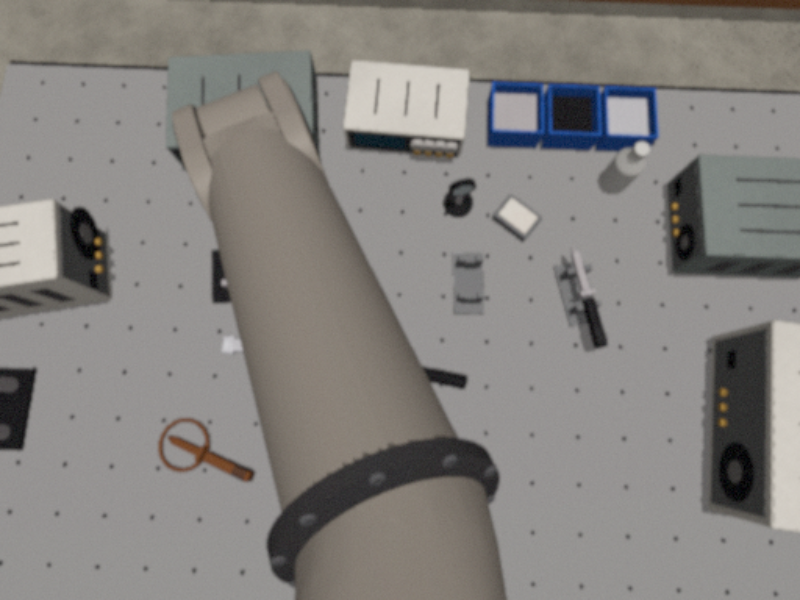

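All checks pass: the ring lies level, the shoulder is home, the bar is flat at 56 mm and the bystanders haven't moved. Handing in.

```bash
python3 - <<'E'
from h import *
st(); print(hand_in())
E
```

```text
24.35 [0.5008 0.1204 0.2489] fix [-5.433e+01 -5.000e-02] yaw 0.1175 F [-0.7  0.1 -0.3] Ffix -0.7 0.1 M [-0.03 -0.04  0.03] w -0.0001
the job is handed in; nothing more can be done
None
```

The instrument is secured. The bar is folded down over the stud, the linchpin is through the hole with its shoulder against the stud, and the ring is snapped shut around the pin's end. I handed the job in at 24.4 s of the 70 s, with the gripper clear and touching nothing. No verdict was reported.

**Final checks**
- **Bar:** its upper face measured 56.0–56.1 mm high at three points along it, which is fully down. I pressed it onto its stop with about 32 N.
- **Pin:** the front of the handle is 28.1 mm before the stud's axis. That puts the shoulder at 15.1 mm against the stud face at 15.0 mm, within measuring error. The pin has settled about 1.5 mm in the slack of the hole and lies level.
- **Ring:** it lies level, with the top of its rod at about 77 mm all the way round. It still stood upright when the pin went home, as asked.
- **Bystanders:** in the final pictures the plain pin, lens mount, driver, case, spacer, clamp and brown look-alike are all where they were. This was checked by eye.

**Disagreements**
- The top and wrist cameras differed by about 2 mm on where the stud stands. I went by the wrist camera, because it also measured the pin, and the pin went in without side force.
- Contact on pressing home came about 2.7 mm later than I had predicted. The handle and stud measured against each other still showed it home.

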